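Clear the lapping bed and close up its row of stones

ROBOT

A 6-joint arm with a two-finger parallel gripper is mounted at the origin on the work surface. World frame = base frame: x ahead of the robot, y to its left, z up, the work surface at z = 0. Lengths are in mm, angles in degrees, forces in N, time in s.
With the tool pointing down it reaches from about 350 to 850 mm from the base axis. Payload 8.1 kg.
Tool frame: the origin (TCP) lies midway between the tips of the shut fingers; the grasp point (between the pads) lies 19 mm behind it (r.pinch_z is the distance from the TCP to the grasp point, in mm); z points along the fingers, y is the line along which they close (so a half turn about z gives the same grasp; the last joint's range is limited). The gripper opens to 85 mm and grips with 20 to 120 N. Pads are 22 mm wide; open, the fingers measure 114 mm over their backs; the gripper's body (76 mm by 85 mm) begins 54 mm behind the grasp point. The pads swing forward as they close: fully open they stand 13 mm farther back than shut.
Start: joints at [71.081, 7.471, 85.268, -0, 87.261, -4.893], TCP at [145.395, 582.121, 192.792] pointing down, gripper open.
Joint ranges: [-169.43, 169.43], [-51.17, 129.36], [1.28, 143.12], [-76.62, 256.62], [0, 156.53], [-152.29, 152.29]. Speed limits (degrees/s): [136.94, 136.94, 159.86, 180, 180, 180].

INTERFACE

Orientations are given as [roll, pitch, yaw] about the fixed x, y, z axes, in that order (R = Rz(yaw) Ry(pitch) Rx(roll)).
In Python, from bench import r gives the robot as it stands.
- The arm moves only by the shell command python3 -m jog 'ROWS' [OPENING] [FORCE]. ROWS is JSON, one flat list of numbers, 6 for each row, row after row: the shift along the tool's x, y, z in m, then the turn, a rotation vector about the tool's x, y, z in rad. A call has 1 to 8 rows; each row is the pose to reach, as a shift and turn from the pose commanded when the call began, along the tool's axes at that moment; what a row does not reach only later rows make up. A row lasts 1/8 s, in which the tool goes at most 62.5 mm and 10.7 degrees, less where a joint would pass 70% of its speed; a pose out of reach is approached as far as the arm can. A call with a gripper value outside its range is refused whole. OPENING is the opening, from -1 (shut) to 1 (fully open), set as the call begins (- or left out, the last holds). The fingers move at their own pace and stop on an object; FORCE is the grip in N (left out, the last holds). Time passes only in rows, so rows that repeat a pose let the fingers close. It gives the time, the measured TCP pose, the force, the opening and the grip force at its end, in the units of the state.
- r.sense(): the state, without advancing time (a new reading comes with each control period).
- r.snapshot(name): name is "side" or "top"; returns a dict with "pixels" (400x640x3 uint8, red, green, blue), "range_z" (400x640 float32, mm along the optical axis (not along the pixel's ray), 0 where there is no reading), "K" (3x3 intrinsics, pixels), "k1" (the pictures are not rectified: a ray, as slopes to the right and down, at radius r is drawn at 1 + k1 r^2 times it, then the intrinsics apply), "rvec" (rotation vector, rad) and "tvec" (3), from world to camera coordinates, as OpenCV has them. Camera axes: x right, y down, z forward; pixel columns grow to the right and rows downward; lengths in mm; the calibration is good to about 2 mm. A picture is of the moment at which its call begins.
- r.hand_in(): hands the job in; it is judged then, once.
Trained networks look in a picture, given as the dict that the camera call returned (one of the last four; its "shot" number tells which), for a name from the list of things; names that differ only in an ending like _2 or _b are one class to them, and where a whole thing is asked for, a point or a joint stands for the part that bears it (a point fixed in the world has none). Each returns a list of dicts, best first, with "score" (0 to 1); they miss things now and then, are a little off and sometimes report something else, mostly with a low value. They report only what shows in the picture. A call takes as long as a camera call. They do not tell look-alikes from the thing itself.
- r.look_for(picture, target): "bbox" ([left, top, right, bottom] in pixels, round what is visible of it).
- r.outline_of(picture, target): "region" (400x640 bool, what is visible of it) and "bbox" ([left, top, right, bottom] in pixels, round what is visible of it).
The state is a dict: "time": time; "joint_pos": joint angles; "qd": joint speeds; "joint_efforts": joint torques, N m; "tool_pos": TCP position; "tcp_rot": TCP orientation; "ft_force": force on the tool from outside, world axes, zero at the start; "wrist_torque": the same for the moment, N m; "finger_gap": finger opening in mm; "grip_force": force on a finger pad.
Only numpy, scipy, OpenCV 4.12 (cv2) and the standard library are available. Lean on these libraries where they do the work, as an engineer would, in place of code of your own. Each camera call takes 0.05 s, during which the arm holds its last target. There are 200 camera calls.

TASK

Make the lapping bed ready: pull the chip drawer under the bed open by its handle, then use the scraper block to sweep every loose chip off the bed's open front edge into the drawer, never touching the chips with the fingers. On the bed, lay all the loose stones in one straight row that starts flush against the fixed end stone, each butted tight against its neighbour with no gap and their long edges in line with the fixed stone's sides. At the end the drawer is fully shut with the chips in it, the scraper stands back on its rubber mat, and the bottle, sample and spare wheel have been left alone.

Things in the scene. Friction and masses are not known exactly. Their poses are not given: they have to be found in the camera images.
- bed: Low grey steel bed fixed to the bench, 200 mm deep (x) x 280 mm long (y), flat top 80 mm above the bench. Origin: centre of its footprint at bench height; x to its back, y along its length. The front edge of the top (x = -100 mm) is open; the other sides have rims 12 mm high on the top, inner faces at y = -100, y = +115 and x = +90 mm.
- end_face (a point): Foot of the working face of the fixed end stone, at x = 0, y = -100 mm on the bed's top, level with the -y rim's inner face. The end stone, clamped on that rim, has the loose stones' section: 46 mm (x, -23 to +23 mm), 32 mm high above the top. The row starts against this face and runs towards the bed's +y, centred on x = 0. Axes as the bed's.
- chip_drawer (a joint): Slide of the chip drawer under the bed, in m: 0 = fully shut, 0.12 = fully open; it opens towards the bed's -x (out from under the open front edge), rubs with about 1 N and stays where it is left. It may start a few mm open.
- drawer_handle (a point): Middle of the drawer's bar handle: a horizontal round bar 11 mm thick, 120 mm long along the bed's y, 55 mm above the bench, 42 mm in front of the drawer's front panel, whose face is 15 mm in front of the bed's front edge when shut. Axes as the bed's.
- drawer_floor (a point): Centre of the drawer's inner floor, 20 mm above the bench; moves with the drawer. Inside: 168 mm (x) x 238 mm (y), walls 38 mm above the floor. Axes as the bed's.
- mat: Black rubber mat, 150 x 75 x 3 mm, fixed flat on the bench; the scraper's place. Origin: centre of its underside, long side along its x.
- scraper: Scraper block, standing on the mat: black foot 120 mm (x) x 36 mm (y) x 22 mm high, on it a pale wooden grip rib 70 mm (x) x 24 mm (y), from 22 to 67 mm above the underside. Grip it across y. Origin: centre of the underside; about 220 g.
- stone1: Loose grey-brown abrasive stone (two or three present, all alike): 46 mm (x) x 64 mm (y) x 32 mm high, lying flat on the bench at the start. Origin: centre of the underside. In the row its y lies along the bed's y, either way round. About 210 g.
- stone2: Loose grey-brown abrasive stone (two or three present, all alike): 46 mm (x) x 64 mm (y) x 32 mm high, lying flat on the bench at the start. Origin: centre of the underside. In the row its y lies along the bed's y, either way round. About 210 g.
- stone3: Loose grey-brown abrasive stone (two or three present, all alike): 46 mm (x) x 64 mm (y) x 32 mm high, lying flat on the bench at the start. Origin: centre of the underside. In the row its y lies along the bed's y, either way round. About 210 g.
- chip1: Loose dark chip (three to six present): flat piece 24 x 16 x 8 mm, about 12 g, lying on the bed's top. Origin: centre of the underside.
- chip2: Loose dark chip (three to six present): flat piece 24 x 16 x 8 mm, about 12 g, lying on the bed's top. Origin: centre of the underside.
- chip3: Loose dark chip (three to six present): flat piece 24 x 16 x 8 mm, about 12 g, lying on the bed's top. Origin: centre of the underside.
- chip4: Loose dark chip (three to six present): flat piece 24 x 16 x 8 mm, about 12 g, lying on the bed's top. Origin: centre of the underside.
- chip5: Loose dark chip (three to six present): flat piece 24 x 16 x 8 mm, about 12 g, lying on the bed's top. Origin: centre of the underside.
- chip6: Loose dark chip (three to six present): flat piece 24 x 16 x 8 mm, about 12 g, lying on the bed's top. Origin: centre of the underside.
- oil: Bystander: white oil bottle, 50 mm diameter, 130 mm high. Origin: centre of the underside.
- sample: Bystander: dark rough stone sample, 68 mm across, 52 mm high. Origin: centre of the underside.
- wheel: Bystander: spare grinding wheel lying flat, 120 mm diameter, 20 mm thick. Origin: centre of the underside.
There are look-alikes about, which are no part of the job. What is shaped like the scraper but pink is not meant.

How it is judged:
By the outcome, as a careful person would: the job done as asked, in the order asked, and still so for the second after the job is handed in, with the robot touching nothing.
Of stone1, stone2, stone3 only 2 to 3 are there at a start; the rules pass over those that are not, and their reading is None.
Of chip1, chip2, chip3, chip4, chip5, chip6 only 3 to 6 are there at a start; the rules pass over those that are not, and their reading is None.
At some moment in a run one of stone1, stone2, stone3 may be knocked a few centimetres aside while the robot is not near it.
It also fails if it takes over 210 s, if anything falls off the work surface, if the arm or the gripper's body presses on something with over 40 N, if the wrist force passes 120 N, or if a joint passes its speed limit or range.

## Working session

There is one attempt and no reset: what is moved stays moved. The work goes in short steps, Python scripts to look and compute and a shell command to move; the robot and the scene stay as the last step left them, time stands still between calls to the robot, and variables do not carry over. Pictures are saved under pics/ and viewed, at most 14 in all, crops included, and the job is handed in when it is done.

```bash
ls; mkdir -p pics
cat > h.py <<'E'
import numpy as np,cv2
from bench import r
from scipy.spatial.transform import Rotation as Ro
def snap(n,f=None):
    s=r.snapshot(n)
    if f: cv2.imwrite(f'pics/{f}.png',s['pixels'][:,:,::-1])
    return s
def cloud(s):
    h,w=s['range_z'].shape
    K=np.array(s['K'],float);k1=s['k1']
    v,u=np.mgrid[:h,:w]
    p=np.stack([u.ravel(),v.ravel()],1).astype(float)[:,None]
    n=cv2.undistortPoints(p,K,np.array([k1,0,0,0,0.]),None,None).reshape(h,w,2)
    z=s['range_z'][...,None].astype(float)
    c=np.concatenate([n*z,z],2)
    R=cv2.Rodrigues(np.array(s['rvec'],float))[0]
    P=(c-np.array(s['tvec'],float).ravel())@R
    P[s['range_z']==0]=np.nan
    return P
def px(s,pts):
    return cv2.projectPoints(np.array(pts,float),np.array(s['rvec'],float),np.array(s['tvec'],float),np.array(s['K'],float),np.array([s['k1'],0,0,0,0.]))[0].reshape(-1,2)
def rect(P2):
    (c,d,a)=cv2.minAreaRect(P2.astype(np.float32)); return np.round(c,1),np.round(d,1),round(a,1)
E
python3 - <<'E'
from h import *
for n in('top','side'):
    s=snap(n,n+'0');np.savez(n+'0.npz',**{k:v for k,v in s.items()})
    R=cv2.Rodrigues(np.array(s['rvec'],float))[0];print(n,-R.T@np.array(s['tvec']).ravel(),s['K'],s['k1'])
    P=cloud(s)
    for t in['bed','chip_drawer','drawer_handle','mat','scraper','stone1','chip1','oil','sample','wheel']:
        for o in r.outline_of(s,t)[:7]:
            if o['score']<.3: continue
            Q=P[o['region']];Q=Q[~np.isnan(Q[:,0])]
            if len(Q)<5: continue
            print(t,round(o['score'],2),np.round(o['bbox']),'med',np.round(np.median(Q,0)),'z95',np.round(np.percentile(Q[:,2],95)))
E
```

```text
pics
top [ 373.79790772   85.53117186 1210.30231433] [[459.87272618   0.         318.59912291]
 [  0.         459.87272618 191.25676183]
 [  0.           0.           1.        ]] -0.10362405506794183
bed 0.68 [192. 147. 314. 276.] med [531. 238.  79.] z95 94.0
chip_drawer 0.7 [272. 167. 313. 273.] med [506. 140.  61.] z95 68.0
chip_drawer 0.38 [354. 118. 374. 141.] med [747. -53.  45.] z95 53.0
drawer_handle 0.93 [274. 165. 318. 274.] med [510. 138.  61.] z95 67.0
mat 0.81 [426. 175. 484. 212.] med [ 569. -273.    2.] z95 6.0
scraper 0.94 [432. 179. 481. 206.] med [ 584. -293.   28.] z95 71.0
scraper 0.79 [459. 118. 492. 160.] med [ 735. -362.   25.] z95 68.0
scraper 0.62 [398. 246. 448. 272.] med [ 412. -197.   25.] z95 69.0
stone1 0.92 [394. 174. 420. 199.] med [ 600. -157.   30.] z95 35.0
stone1 0.57 [460. 222. 486. 248.] med [ 467. -331.   31.] z95 35.0
chip1 0.57 [235. 239. 246. 249.] med [459. 266.  85.] z95 89.0
chip1 0.47 [242. 210. 253. 222.] med [523. 248.  87.] z95 91.0
chip1 0.39 [257. 210. 270. 216.] med [523. 206.  87.] z95 90.0
oil 0.69 [411. 123. 437. 150.] med [ 728
[... 884 characters left out ...]
.56 [321. 103. 354. 121.] med [ 734. -359.   29.] z95 70.0
scraper 0.39 [308. 208. 381. 243.] med [507. 107.  63.] z95 71.0
stone1 0.88 [339. 151. 363. 168.] med [ 602. -143.   32.] z95 38.0
stone1 0.54 [404. 127. 421. 146.] med [ 464. -321.   32.] z95 37.0
chip1 0.66 [322. 242. 330. 256.] med [524. 248.  90.] z95 93.0
chip1 0.48 [329. 233. 337. 242.] med [524. 207.  90.] z95 93.0
chip1 0.4 [296. 233. 308. 241.] med [588. 235.  91.] z95 93.0
chip1 0.34 [311. 207. 380. 241.] med [507. 116.  64.] z95 73.0
oil 0.78 [308. 108. 329. 149.] med [ 731. -194.   72.] z95 131.0
sample 0.85 [281. 154. 306. 175.] med [749. -39.  44.] z95 56.0
wheel 0.82 [276. 342. 331. 397.] med [464. 514.  23.] z95 26.0
```

Run:
```python
import cv2,numpy as np
a=cv2.imread('pics/top0.png')
cv2.imwrite('pics/top0a.png',cv2.resize(a[100:290,180:500],(800,475),interpolation=cv2.INTER_CUBIC))
```

```text
(no output)
```

View pics/top0a.png

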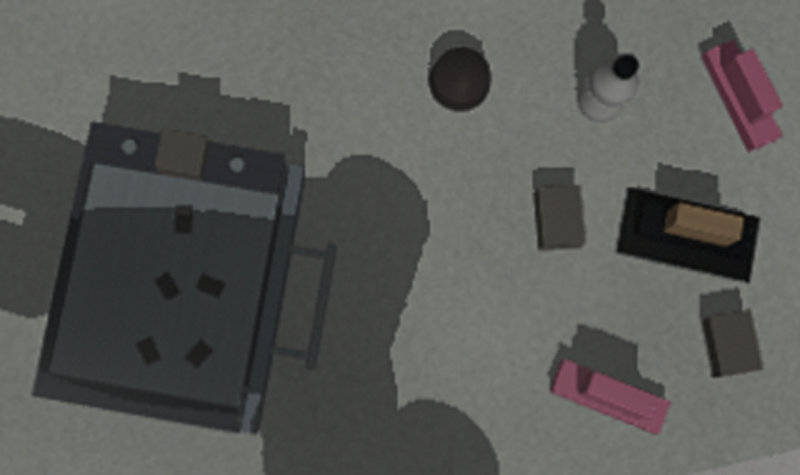

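View pics/side0.png

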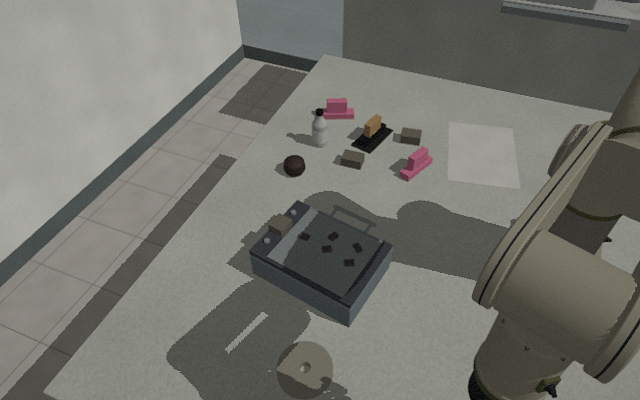

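Scraper candidates in the enlarged crop are the wooden-grip block on the black mat (705,223) and two pink ones, at (740,95) and (610,398). The one on the mat fits: black foot, pale wooden rib. The two stones are at (560,215) and (733,340). Five chips lie on the bed, and the end stone is on the bed's far rim. The bed's open front, with the handle, faces world -y.

```bash
cat >> h.py <<'E'
def near(P,c,rad,z0,z1):
    Q=P.reshape(-1,3);Q=Q[~np.isnan(Q[:,0])]
    m=(np.hypot(Q[:,0]-c[0],Q[:,1]-c[1])<rad)&(Q[:,2]>z0)&(Q[:,2]<z1)
    return Q[m]
def load(f):
    d=np.load(f); return {k:d[k] for k in d.files}
E
python3 - <<'E'
from h import *
from scipy import ndimage
for n in('top0.npz','side0.npz'):
    s=load(n);P=cloud(s);print(n)
    b=near(P,(540,235),210,-20,15);print('bench z',np.median(b[:,2]))
    for nm,c,rad,z0,z1 in[('rim',(530,250),190,88,100),('endst',(640,265),60,106,120),('bedtop',(530,240),60,72,83),('grip',(584,-288),70,58,80),('foot',(584,-288),85,15,28),('mat',(570,-272),105,1,9),('st1',(600,-152),50,24,40),('st2',(466,-327),50,24,40),('hand',(508,140),100,48,64)]:
        q=near(P,c,rad,z0,z1)
        if len(q)>4: print(nm,len(q),rect(q[:,:2]),'z',np.median(q[:,2]).round(1),'mean',q.mean(0).round(1))
    # chips
    Q=P
    px_=s['pixels'].astype(int).sum(2)
    m=(Q[...,2]>84.5)&(Q[...,2]<95)&(np.hypot(Q[...,0]-520,Q[...,1]-240)<95)&(px_<130)
    l,k=ndimage.label(m)
    for i in range(1,k+1):
        if (l==i).sum()>12: print('chip',(l==i).sum(),Q[l==i].mean(0).round(),px_[l==i].mean().round())
E
```

```text
top0.npz
bench z -1.2620599031515352
rim 2058 (array([535.2, 254.3]), array([200.5, 279.6]), 79.7) z 90.9 mean [537.3 266.9  91.1]
endst 294 (array([652.6, 233. ]), array([47.1, 40.9]), 81.3) z 110.4 mean [651.9 233.2 110.6]
bedtop 1628 (array([530.4, 240.6]), array([117.9, 117.8]), 0.3) z 78.5 mean [529.  241.3  78.5]
grip 269 (array([ 589.8, -302.9]), array([70.2, 26.4]), 75.8) z 68.8 mean [ 588.9 -301.4   68.7]
foot 313 (array([ 589.4, -302.6]), array([122.6,  37.6]), 76.5) z 23.6 mean [ 586.3 -293.    23.3]
mat 1215 (array([ 568.8, -273.7]), array([199.4, 208. ]), 70.7) z 2.6 mean [ 569.4 -274.1    2.9]
st1 430 (array([ 603.6, -158.5]), array([65.1, 47.5]), 2.7) z 30.7 mean [ 602.8 -157.9   30.8]
st2 461 (array([ 467.6, -337. ]), array([64.8, 50.1]), 8.6) z 31.2 mean [ 467.4 -335.6   31.1]
hand 670 (array([505. , 124.4]), array([ 68.1, 198.3]), 79.8) z 58.5 mean [507.2 127.3  58.7]
chip 51 [587. 232.  87.] 94.0
chip 51 [522. 247.  87.] 91.0
chip 57 [523. 205.  87.] 89.0
chip 31 [461. 265.  87.] 100.0
chip 54 [456. 215.  87.] 98.0
side0.npz
bench z 3.1413951696549716
rim 2408 (arr
[... 298 characters left out ...]
99.9]), array([74.2, 25.8]), 75.9) z 71.5 mean [ 590.3 -295.7   69.9]
foot 148 (array([ 591.5, -301. ]), array([125.2,  39.4]), 76.0) z 24.6 mean [ 587.6 -283.8   23.1]
mat 1254 (array([ 567.4, -276.4]), array([195.2, 208. ]), 62.4) z 3.9 mean [ 558.3 -264.9    4. ]
st1 262 (array([ 605.6, -156.9]), array([64.7, 53.3]), 4.0) z 34.2 mean [ 604.6 -152.4   33.6]
st2 219 (array([ 466.4, -336.1]), array([63.8, 53.5]), 8.0) z 33.4 mean [ 465.6 -332.3   33.2]
hand 208 (array([510.4, 109.7]), array([ 42. , 128.1]), 78.5) z 61.1 mean [508.4 102.4  60.7]
chip 59 [524. 206.  90.] 90.0
chip 54 [588. 234.  90.] 93.0
chip 59 [456. 217.  90.] 92.0
chip 63 [523. 248.  90.] 94.0
chip 64 [459. 266.  90.] 92.0
```

```bash
cat >> h.py <<'E'
BY=79.7; BC=np.array([535.5,254.2])
_a=np.deg2rad(BY); BR=np.array([[np.cos(_a),-np.sin(_a)],[np.sin(_a),np.cos(_a)]])
def b2w(x,y): return BC+BR@np.array([x,y])
def w2b(p): return (np.asarray(p)[...,:2]-BC)@BR
def st():
    s=r.sense();T=Ro.from_euler('xyz',s['tcp_rot'],degrees=True).as_matrix()
    y=np.rad2deg(np.arctan2(T[1,1],T[0,1]))
    print('t',round(s['time'],2),'tcp',np.round(s['tool_pos'],1),'rot',np.round(s['tcp_rot'],2),'close',round(y,2),'J6',round(s['joint_pos'][5],1),'F',np.round(s['ft_force'],1),'gap',round(s['finger_gap'],1),'grip',round(s['grip_force'],1))
    return s,T
def go(x,y,z,ang):
    "tool-axis shift (m) and turn (rad) to reach TCP x,y,z pointing down with closing line at ang"
    s,T=st();p=np.array(s['tool_pos']);best=None
    for k in(0,180):
        a=np.deg2rad(ang+k);yv=np.array([np.cos(a),np.sin(a),0]);zv=np.array([0,0,-1.])
        G=np.stack([np.cross(yv,zv),yv,zv],1);v=Ro.from_matrix(T.T@G).as_rotvec()
        if best is None or np.linalg.norm(v)<np.linalg.norm(best): best=v
    d=np.array([x,y,z])-p
    print('->',np.round([x,y,z,ang],1),'rows',np.round(T.T@d/1000,4),np.round(best,4),'mm',np.linalg.norm(d).round(),'deg',np.rad2deg(np.linalg.norm(best)).round(1))
E
python3 - <<'E'
from h import *
s=load('side0.npz');P=cloud(s)
Q=near(P,b2w(-150,0),90,50,67);q=w2b(Q)
m=(q[:,0]<-105);print('handle',np.percentile(q[m],[1,5,50,95,99],axis=0).round(1).tolist())
for n in('top0.npz','side0.npz'):
    s=load(n);P=cloud(s);m=(s['pixels'].astype(int).sum(2)<95)&(np.hypot(P[...,0]-570,P[...,1]+272)<100)&(P[...,2]<10);print('mat',rect(P[m][:,:2]))
    Q=near(P,b2w(-150,0),90,50,67);q=w2b(Q);h,_=np.histogram(q[:,0],bins=range(-180,-90,4));print(h)
hw=b2w(-159,0);print(hw);go(hw[0],hw[1],130,BY)
E
```

```text
handle [[-164.7, -68.1], [-163.7, -57.9], [-156.9, -0.8], [-119.7, 56.5], [-115.1, 63.6]]
mat (array([ 588.1, -301.4]), array([147.1,  74.6]), 77.3)
[  0   0   0  69  82  70  12   9  11  10   9  11   9  10  10 116  91  91
  73  96  15   0]
mat (array([ 587.8, -302.2]), array([148.7,  70.3]), 75.4)
[ 0  0  0  9 60 83 35  9  6  4  8  8  7  7  2  9  6  0  0  0  0  0]
[507.0704478   97.76227897]
t 1.1 tcp [145.4 582.1 192.8] rot [180.    -0.   165.97] close 75.97 J6 -4.9 F [ 0.5 -0.2  1.3] gap 85.4 grip 0.0
-> [507.1  97.8 130.   79.7] rows [-0.4683 -0.3823  0.0628] [ 0.    -0.    -0.065] mm 608.0 deg 3.7
```

```bash
python3 -m jog '[-0.468,-0.382,0.03,0,0,-0.065,-0.468,-0.382,0.03,0,0,-0.065,-0.468,-0.382,0.03,0,0,-0.065,-0.468,-0.382,0.03,0,0,-0.065,-0.468,-0.382,0.03,0,0,-0.065,-0.468,-0.382,0.03,0,0,-0.065,-0.468,-0.382,0.03,0,0,-0.065,-0.468,-0.382,0.03,0,0,-0.065]' -0.3
python3 -c "
from h import *
h=b2w(-160,0);go(h[0],h[1],140,BY)"
```

```text
time: 2.1
tool_pos: [445.3, 180.3, 168.3]
tcp_rot: [180.0, 0.1, 169.7]
ft_force: [1.1, 1.6, -0.4]
finger_gap: 29.8
grip_force: 0.0
t 2.1 tcp [445.3 180.3 168.3] rot [1.7996e+02 6.0000e-02 1.6970e+02] close 79.7 J6 -63.8 F [ 1.1  1.6 -0.4] gap 29.8 grip 0.0
-> [506.9  96.8 140.   79.7] rows [-0.0755 -0.0711  0.0283] [ 0.0007  0.001  -0.    ] mm 108.0 deg 0.1
```

```bash
python3 -m jog '[-0.0755,-0.071,0.028,0,0,0,-0.0755,-0.071,0.028,0,0,0,-0.0755,-0.071,0.028,0,0,0]'
python3 - <<'E'
from h import *
s=snap('top');P=cloud(s);q=near(P,b2w(-160,0),90,48,72);b=w2b(q);h,_=np.histogram(b[:,0],bins=range(-180,-90,4));print(h)
h=b2w(-160,0);go(h[0],h[1],36,BY)
E
```

```text
time: 2.48
tool_pos: [506.2, 95.9, 138.7]
tcp_rot: [-179.9, -0.1, 169.5]
ft_force: [-0.4, 0.2, -0.3]
finger_gap: 29.9
grip_force: 0.0
[ 0  0  0 30 34 30  5  6  4  6  4  7  4  4  5 60 47 50 39 45  6  0]
t 2.52 tcp [505.8  97.4 139.3] rot [-1.7999e+02 -8.0000e-02  1.6954e+02] close 79.54 J6 -74.3 F [ 0.4  0.  -0.3] gap 29.8 grip 0.0
-> [506.9  96.8  36.   79.7] rows [-0.0014 -0.0004  0.1033] [-0.0002 -0.0014 -0.0029] mm 103.0 deg 0.2
```

```bash
python3 -m jog '[-0.001,0,0.05,0,0,0,-0.001,0,0.09,0,0,0,-0.001,0,0.1,0,0,0,-0.001,0,0.1,0,0,0]'
python3 -m jog '[0,0,0,0,0,0,0,0,0,0,0,0,0,0,0,0,0,0,0,0,0,0,0,0]' -1 40
python3 -c "
from h import *
h=b2w(-157-121,0);go(h[0],h[1],38,BY)"
```

```text
time: 3.02
tool_pos: [506.6, 99.2, 40.6]
tcp_rot: [180.0, -0.0, 169.8]
ft_force: [-0.2, 0.0, 0.3]
finger_gap: 29.5
grip_force: 0.0
time: 3.52
tool_pos: [507.0, 98.4, 40.4]
tcp_rot: [180.0, 0.0, 169.7]
ft_force: [-0.2, -0.0, -0.2]
finger_gap: 0.0
grip_force: 0.0
t 3.52 tcp [507.   98.4  40.4] rot [1.7999e+02 3.0000e-02 1.6969e+02] close 79.69 J6 -74.4 F [-0.2 -0.  -0.2] gap 0.0 grip 0.0
-> [485.8 -19.3  38.   79.7] rows [-0.0002 -0.1197  0.0024] [ 0.0001  0.0005 -0.0001] mm 120.0 deg 0.0
```

Run:
```python
from h import *
s=snap('side','s1');P=cloud(s)
cv2.imwrite('pics/s1c.png',cv2.resize(s['pixels'][150:350,230:450,::-1],(660,600),interpolation=cv2.INTER_CUBIC))
print(px(s,[[507,98.4,40.4],[507,98.4,59]]))
```

```text
[[353.38263518 220.91420332]
 [353.65895761 216.24439341]]
```

View pics/s1c.png

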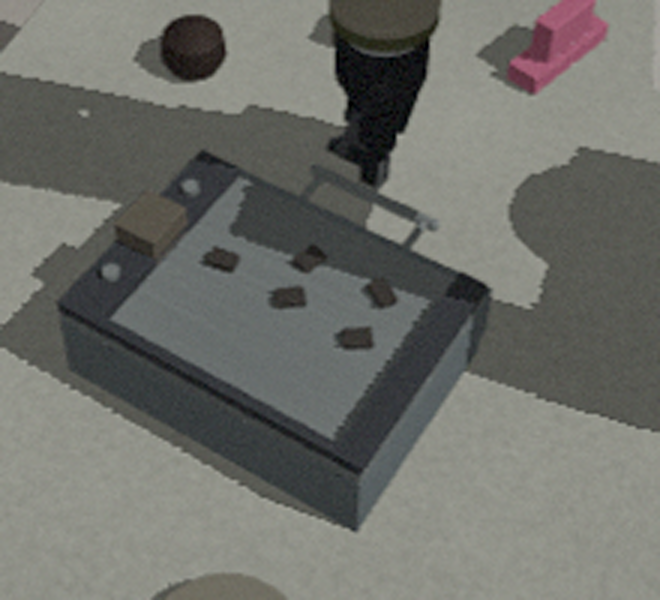

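The shut fingers at crop (372,183) seem to be on one side of the bar (310-435,170-225). I'll measure which side they are on.

Run:
```python
from h import *
for n in('side','top'):
    s=snap(n);P=cloud(s)
    if n=='side':
        for v in range(196,226,3): print(v,[tuple(np.r_[w2b(P[v,u]),P[v,u,2]].round().astype(int)) if P[v,u,2]==P[v,u,2] else None for u in(344,348,353,357,362)])
    q=near(P,b2w(-160,0),90,45,66);b=w2b(q);m=(abs(b[:,1])>25)&(abs(b[:,1])<50);print(np.histogram(b[m,0],bins=range(-180,-100,3)), np.median(q[m&(b[:,0]<-150),2]))
```

```text
196 [(np.int64(-106), np.int64(-1), np.int64(179)), (np.int64(-116), np.int64(4), np.int64(174)), (np.int64(-142), np.int64(4), np.int64(151)), (np.int64(-144), np.int64(14), np.int64(155)), (np.int64(-286), np.int64(-44), np.int64(2))]
199 [(np.int64(-100), np.int64(3), np.int64(177)), (np.int64(-105), np.int64(11), np.int64(177)), (np.int64(-148), np.int64(1), np.int64(133)), (np.int64(-142), np.int64(15), np.int64(147)), (np.int64(-272), np.int64(-36), np.int64(6))]
202 [(np.int64(-98), np.int64(4), np.int64(169)), (np.int64(-101), np.int64(13), np.int64(172)), (np.int64(-128), np.int64(12), np.int64(147)), (np.int64(-146), np.int64(14), np.int64(132)), (np.int64(-267), np.int64(-33), np.int64(0))]
205 [(np.int64(-224), np.int64(-68), np.int64(4)), (np.int64(-233), np.int64(-60), np.int64(1)), (np.int64(-130), np.int64(11), np.int64(133)), (np.int64(-153), np.int64(11), np.int64(113)), (np.int64(-256), np.int64(-27), np.int64(0))]
208 [(np.int64(-216), np.int64(-63), np.int64(2)), (np.int64(-222), np.int64(-53), np.int64(3)), (np.int64(-145), np.int64(4), np.int64(105)), (np.int64
[... 1200 characters left out ...]
int64(4)), (np.int64(-194), np.int64(8), np.int64(3))]
(array([ 0,  0,  0,  0,  3, 10, 16, 33, 10,  1,  1,  0,  2,  1,  4,  1,  2,
        1,  0,  3,  1,  2,  0,  0,  0,  0]), array([-180, -177, -174, -171, -168, -165, -162, -159, -156, -153, -150,
       -147, -144, -141, -138, -135, -132, -129, -126, -123, -120, -117,
       -114, -111, -108, -105, -102])) 61.91252727538882
(array([ 0,  0,  0,  0,  9, 13, 12,  9,  0,  0,  1,  1,  0,  0,  0,  2,  1,
        0,  0,  0, 12,  5,  7,  8, 10, 10]), array([-180, -177, -174, -171, -168, -165, -162, -159, -156, -153, -150,
       -147, -144, -141, -138, -135, -132, -129, -126, -123, -120, -117,
       -114, -111, -108, -105, -102])) 58.202123141156
```

```bash
python3 -m jog '[0,-0.01,0,0,0,0,0,-0.02,0,0,0,0,0,-0.02,0,0,0,0]'
python3 - <<'E'
from h import *
st()
for n in('side','top'):
    s=snap(n);P=cloud(s)
    q=near(P,b2w(-160,0),100,45,68);b=w2b(q);m=(abs(b[:,1])>25)&(abs(b[:,1])<50);print(np.histogram(b[m,0],bins=range(-200,-100,3))[0])
    if n=='side':
        cv2.imwrite('pics/s2c.png',cv2.resize(s['pixels'][170:250,310:410,::-1],(700,560),interpolation=cv2.INTER_CUBIC))
E
```

```text
time: 4.05
tool_pos: [503.0, 77.8, 39.9]
tcp_rot: [-180.0, -0.0, 169.6]
ft_force: [1.5, 0.3, -0.1]
finger_gap: 0.0
grip_force: 0.0
t 4.05 tcp [503.   77.8  39.9] rot [-1.7999e+02 -1.0000e-02  1.6962e+02] close 79.62 J6 -76.6 F [ 1.5  0.3 -0.1] gap 0.0 grip 0.0
[ 0  0  0  0  0  0  0  0  0  0  0  3 13 30 20  7  2  0  1  1  2  1  3  2
  0  0  2  6  5  1  0  0  0]
[ 0  0  0  0  0  0  0  0  0  0  1 13 13 11  7  0  0  1  1  1  0  1  1  1
  0  0  0  0  0  0  0  0  0]
```

View pics/s2c.png

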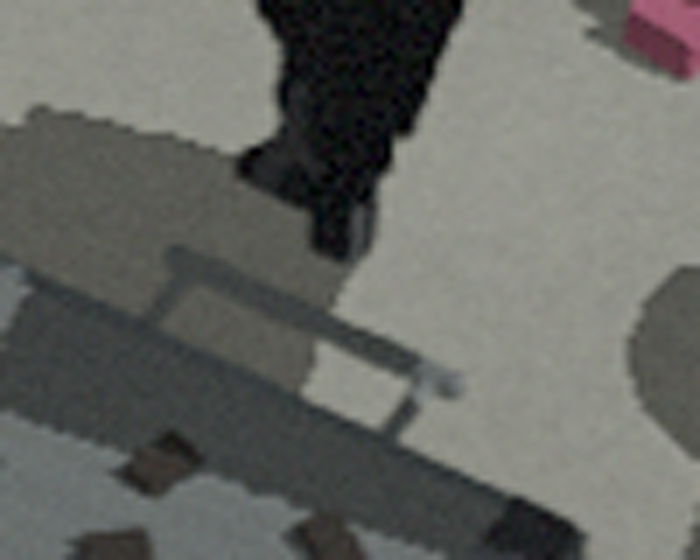

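Run:
```python
from h import *
s=snap('side');P=cloud(s)
p=np.array(r.sense()['tool_pos']);print(p,px(s,[p,p+[0,0,20],p+[0,0,40]]))
for v in range(196,214,2): print(v,[tuple(P[v,u].round().astype(int).tolist()) if P[v,u,2]==P[v,u,2] else None for u in range(350,368,3)])
s=snap('top');P=cloud(s);print(px(s,[p]))
```

```text
[503.22637707  78.67240255  40.03042416] [[357.22493648 216.32816242]
 [357.56381356 211.29815923]
 [357.91080567 206.15123793]]
196 [(506, 140, 174), (500, 134, 171), (504, 99, 137), (498, 94, 134), (493, 82, 126), (519, -36, 4)]
198 [(506, 139, 167), (502, 129, 159), (498, 116, 149), (497, 94, 128), (494, 78, 114), (517, -32, 0)]
200 [(555, -8, 0), (503, 125, 148), (499, 112, 137), (498, 88, 115), (493, 81, 109), (514, -24, 1)]
202 [(552, 0, 1), (543, -2, 2), (506, 90, 106), (499, 87, 105), (493, 78, 99), (511, -13, 4)]
204 [(548, 10, 3), (516, 82, 86), (506, 88, 97), (498, 88, 99), (493, 78, 92), (509, -9, 0)]
206 [(547, 13, -2), (537, 16, 5), (506, 88, 89), (498, 85, 89), (514, 5, 4), (505, 3, 5)]
208 [(542, 27, 6), (535, 22, 4), (528, 16, 1), (498, 86, 82), (511, 12, 4), (503, 10, 5)]
210 [(540, 34, 5), (532, 28, 3), (524, 26, 4), (517, 20, 1), (508, 20, 5), (501, 15, 2)]
212 [(520, 92, 64), (529, 37, 4), (522, 33, 3), (514, 30, 4), (507, 25, 1), (499, 21, 1)]
[[314.55124621 223.80275999]]
```

```bash
python3 -m jog '[0,-0.005,0.01,0,0,0,0,-0.005,0.025,0,0,0,0,-0.005,0.025,0,0,0]'
python3 - <<'E'
from h import *
st();s=snap('side');P=cloud(s)
p=np.array(r.sense()['tool_pos']);print(px(s,[p,p+[0,0,20],p+[0,0,40]]))
cv2.imwrite('pics/s3c.png',cv2.resize(s['pixels'][170:250,310:410,::-1],(700,560),interpolation=cv2.INTER_CUBIC))
for v in range(198,222,2): print(v,[tuple(P[v,u].round().astype(int).tolist()) if P[v,u,2]==P[v,u,2] else None for u in range(353,365,3)])
E
```

```text
time: 4.62
tool_pos: [500.3, 73.8, 12.6]
tcp_rot: [-179.9, -0.2, 169.7]
ft_force: [-0.3, -0.1, -0.1]
finger_gap: -0.4
grip_force: 0.0
t 4.62 tcp [500.3  73.8  12.6] rot [-179.95   -0.23  169.69] close 79.69 J6 -77.1 F [-0.3 -0.1 -0.1] gap -0.4 grip 0.0
[[358.14676376 221.81608646]
 [358.49007384 216.93307904]
 [358.84145288 211.93863698]]
198 [(505, 120, 149), (507, 89, 119), (498, 93, 126), (490, 92, 128)]
200 [(505, 119, 142), (508, 84, 106), (498, 90, 116), (490, 89, 118)]
202 [(501, 129, 145), (505, 93, 109), (498, 90, 109), (491, 85, 107)]
204 [(499, 133, 143), None, (495, 98, 111), (491, 84, 98)]
206 [(501, 128, 130), (497, 115, 118), (494, 101, 106), (492, 81, 87)]
208 [(535, 21, 2), (505, 89, 82), (498, 86, 82), (491, 80, 79)]
210 [(533, 28, 2), (506, 86, 72), (497, 87, 75), (492, 77, 68)]
212 [(530, 34, 1), (505, 86, 64), (496, 88, 70), (491, 79, 63)]
214 [(511, 91, 59), (519, 40, 3), (511, 39, 6), (504, 33, 3)]
216 [(509, 99, 60), (501, 96, 60), (493, 98, 65), (501, 41, 4)]
218 [(522, 58, 4), (499, 103, 60), (492, 100, 60), (484, 99, 62)]
220 [(519, 65, 4), (512, 60, 1), (490, 103, 56), (481, 106, 63)]
```

View pics/s3c.png

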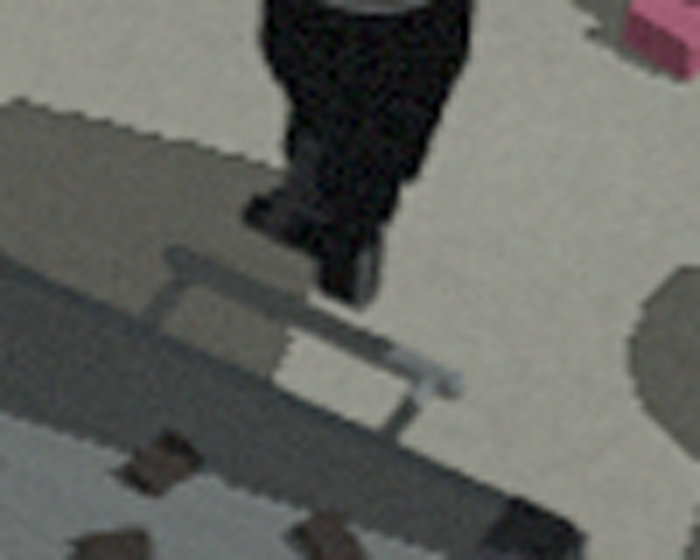

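```bash
python3 -m jog '[0,-0.02,0,0,0,0,0,-0.02,0.02,0,0,0,0,-0.02,0.03,0,0,0,0,-0.02,0.03,0,0,0]'
python3 - <<'E'
from h import *
print(r.pinch_z,[a for a in dir(r) if a[0]!='_'])
st();s=snap('side');P=cloud(s)
p=np.array(r.sense()['tool_pos']);print(px(s,[p,p+[0,0,20],p+[0,0,40]]))
for v in range(198,224,2): print(v,[tuple(P[v,u].round().astype(int).tolist()) if P[v,u,2]==P[v,u,2] else None for u in range(353,368,3)])
E
```

```text
time: 5.18
tool_pos: [497.8, 54.4, -15.8]
tcp_rot: [-180.0, -0.1, 169.7]
ft_force: [-0.1, -0.5, 0.0]
finger_gap: 0.3
grip_force: 0.0
18.700000000000003 ['PlanningError', 'hand_in', 'look_for', 'outline_of', 'pinch_z', 'sense', 'snapshot']
t 5.17 tcp [497.8  54.4 -15.8] rot [-1.7998e+02 -1.1000e-01  1.6971e+02] close 79.71 J6 -79.3 F [-0.1 -0.5  0. ] gap 0.3 grip 0.0
[[360.87862766 224.01247994]
 [361.24338756 219.27491922]
 [361.61650068 214.43200484]]
198 [(512, 97, 125), (504, 97, 128), (497, 94, 128), (492, 84, 120), (487, 75, 114)]
200 [(510, 103, 124), (502, 102, 126), (504, 69, 93), (492, 82, 111), (486, 75, 106)]
202 [(509, 103, 117), (503, 99, 116), (507, 59, 75), (495, 71, 92), (487, 71, 95)]
204 [(506, 112, 120), (499, 109, 119), (496, 95, 107), (497, 65, 78), (489, 64, 80)]
206 [(505, 115, 116), (498, 112, 116), (494, 98, 103), (495, 70, 76), (488, 64, 73)]
208 [(535, 20, 1), (497, 115, 111), (494, 99, 97), (491, 81, 80), (489, 59, 60)]
210 [(531, 32, 7), (525, 24, 2), (495, 95, 85), (495, 66, 56), (488, 61, 53)]
212 [(529, 38, 6), (523, 30, 0), (503, 65, 44), (495, 66, 48), (488, 58, 43)]
214 [(511, 94, 62), (519, 41, 4), (503, 65, 36), (494, 67, 41), (487, 61, 38)]
216 [(508, 100, 61), (500, 99, 63), (494, 93, 60), (495, 61, 26), (493, 39, 6)]
218 [(523, 53, -1), (499, 103, 60), (491, 103, 63), (484, 99, 63), (491, 43, 1)]
220 [(519, 66, 5), (512, 60, 2), (489, 106, 60), (482, 104, 61), (474, 103, 63)]
222 [(517, 70, 2), (509, 68, 4), (501, 65, 3), (494, 59, 0), (473, 106, 59)]
```

```bash
python3 -m jog '[0,0,0.005,0,0,0,0,0,0.01,0,0,0,0,0,0.01,0,0,0]'|grep -E 'tool_pos|ft'; for i in 1 2 3 4 5 6 7; do :; done
python3 -m jog '[0,0,0.002,0,0,0,0,0,0.003,0,0,0]'|grep -E 'tool_pos|ft'
python3 -m jog '[0,0,0.002,0,0,0,0,0,0.002,0,0,0]'|grep -E 'tool_pos|ft'
```

```text
tool_pos: [498.3, 54.2, -25.4]
ft_force: [0.7, -0.7, -0.5]
tool_pos: [498.7, 54.2, -28.0]
ft_force: [0.3, -0.6, -1.1]
tool_pos: [498.6, 54.2, -30.2]
ft_force: [-0.3, -0.5, -0.5]
```

Run:
```python
from h import *
st();s=snap('side');P=cloud(s)
for v in range(212,228,1): print(v,[tuple(P[v,u].round().astype(int).tolist()) if P[v,u,2]==P[v,u,2] else None for u in range(359,368,3)])
```

```text
t 6.1 tcp [498.6  54.2 -30.2] rot [-1.800e+02 -2.000e-02  1.697e+02] close 79.7 J6 -79.4 F [-0.3 -0.5 -0.5] gap 0.1 grip 0.0
212 [(495, 92, 74), (491, 79, 63), (488, 58, 43)]
213 [(494, 94, 72), (495, 64, 42), (489, 55, 35)]
214 [(496, 88, 62), (495, 64, 38), (489, 54, 30)]
215 [(502, 68, 35), (495, 63, 33), (489, 55, 27)]
216 [(493, 95, 63), (495, 61, 27), (489, 53, 21)]
217 [(492, 98, 61), (494, 65, 28), (488, 54, 18)]
218 [(491, 102, 63), (483, 101, 65), (491, 44, 3)]
219 [(490, 106, 63), (483, 102, 62), (475, 99, 62)]
220 [(489, 106, 59), (481, 105, 62), (474, 102, 62)]
221 [(502, 63, 6), (482, 104, 57), (474, 104, 60)]
222 [(501, 65, 3), (494, 62, 3), (473, 106, 58)]
223 [(500, 67, 2), (493, 64, 1), (485, 60, 1)]
224 [(499, 72, 3), (492, 67, 1), (484, 63, 0)]
225 [(498, 72, 0), (490, 72, 3), (483, 67, 2)]
226 [(496, 79, 4), (489, 74, 1), (481, 74, 5)]
227 [(494, 86, 8), (488, 78, 2), (480, 77, 4)]
```

```bash
for k in 1; do python3 -m jog '[0,0,0.002,0,0,0,0,0,0.004,0,0,0]'|grep -E 'tool_pos|ft'; done
python3 -m jog '[0,0,0.001,0,0,0,0,0,0.002,0,0,0]'|grep -E 'tool_pos|ft'
python3 -m jog '[0,0,0.001,0,0,0,0,0,0.0015,0,0,0]'|grep -E 'tool_pos|ft'
```

```text
tool_pos: [498.7, 54.2, -34.1]
ft_force: [-0.2, -0.5, -0.0]
tool_pos: [498.9, 54.1, -35.9]
ft_force: [-0.1, -1.3, 2.2]
tool_pos: [498.9, 54.1, -37.4]
ft_force: [-0.8, -1.3, 2.1]
```

```bash
python3 -m jog '[0,0,0.001,0,0,0,0,0,0.0015,0,0,0]'|grep -E 'tool_pos|ft'
python3 -m jog '[0,0,0.001,0,0,0,0,0,0.0015,0,0,0]'|grep -E 'tool_pos|ft'
python3 -c "
from h import *
s=snap('side');P=cloud(s)
for v in range(213,226,1): print(v,[tuple(P[v,u].round().astype(int).tolist()) if P[v,u,2]==P[v,u,2] else None for u in range(359,371,3)])
cv2.imwrite('pics/s4c.png',cv2.resize(s['pixels'][180:250,320:410,::-1],(720,560),interpolation=cv2.INTER_CUBIC))
"
```

```text
tool_pos: [498.9, 54.2, -38.5]
ft_force: [-4.9, -1.6, 12.3]
tool_pos: [499.0, 54.2, -38.5]
ft_force: [-13.4, -1.0, 29.7]
213 [(495, 92, 71), (494, 67, 45), (489, 56, 36), (489, 23, 3)]
214 [(494, 93, 68), (494, 66, 41), (488, 57, 33), (490, 21, -4)]
215 [(495, 92, 62), (494, 67, 37), (488, 55, 28), (486, 31, 4)]
216 [(495, 88, 55), (495, 62, 28), (488, 55, 23), (486, 34, 2)]
217 [(492, 98, 62), (495, 61, 23), (489, 53, 18), (484, 40, 6)]
218 [(491, 103, 64), (484, 99, 63), (488, 53, 13), (484, 39, 0)]
219 [(490, 105, 62), (482, 106, 66), (489, 51, 7), (482, 45, 3)]
220 [(489, 108, 62), (481, 106, 63), (474, 103, 63), (482, 45, -1)]
221 [(490, 102, 51), (482, 104, 57), (473, 106, 62), (466, 101, 60)]
222 [(502, 61, -1), (480, 110, 60), (472, 107, 60), (465, 106, 62)]
223 [(500, 67, 2), (493, 64, 2), (471, 111, 61), (464, 107, 60)]
224 [(498, 73, 5), (491, 68, 2), (484, 63, 0), (462, 113, 62)]
225 [(499, 70, -3), (490, 72, 3), (483, 68, 2), (461, 117, 63)]
```

View pics/s4c.png

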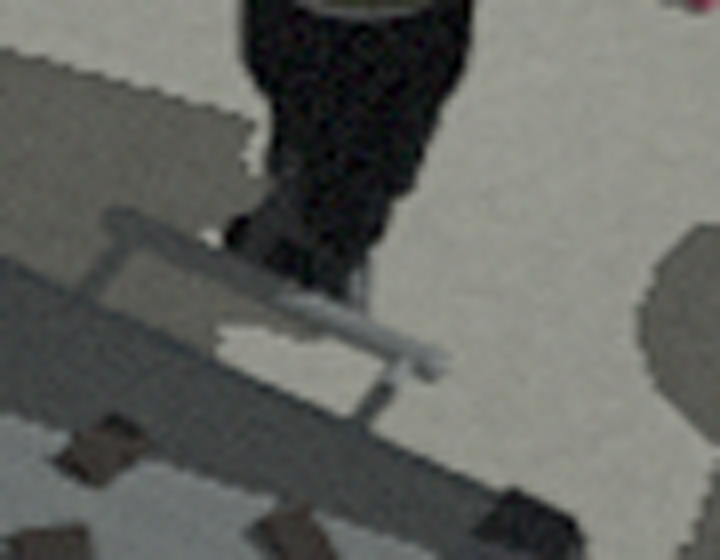

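Contact comes at a reported z of about -38, so the true tip height is the reported z plus 38 mm. I'll build that into the helper.

```bash
sed -i 's/    d=np.array(\[x,y,z\])-p/    d=np.array([x,y,z-38.])-p  # true tip z = reported + 38/' h.py
python3 -m jog '[0,0,-0.05,0,0,0,0,0,-0.09,0,0,0,0,0,-0.09,0,0,0,0,0,-0.09,0,0,0]' -0.3|grep -E 'tool_pos|ft|gap'
python3 -c "
from h import *
h=b2w(-160,0);go(h[0],h[1],85,BY)"
```

```text
tool_pos: [498.3, 54.3, 48.8]
ft_force: [0.4, 0.0, -0.8]
finger_gap: 29.8
t 7.95 tcp [498.3  54.3  48.8] rot [-1.800e+02 -4.000e-02  1.697e+02] close 79.7 J6 -79.4 F [ 0.4  0.  -0.8] gap 29.8 grip 0.0
-> [506.9  96.8  85.   79.7] rows [-0.0009  0.0434  0.0018] [-0.0001 -0.0006  0.0001] mm 43.0 deg 0.0
```

Then down 50 mm (true tip ~36) and close.

```bash
python3 -m jog '[-0.001,0.043,0,0,0,0,-0.001,0.043,0,0,0,0,-0.001,0.043,0.03,0,0,0,-0.001,0.043,0.05,0,0,0,-0.001,0.043,0.05,0,0,0]'|grep -E 'tool_pos|ft'
python3 -m jog '[0,0,0,0,0,0,0,0,0,0,0,0,0,0,0,0,0,0,0,0,0,0,0,0]' -1 40
python3 -c "
from h import *
h=b2w(-157-120,0);go(h[0],h[1],36,BY)"
```

```text
tool_pos: [504.1, 95.5, -3.8]
ft_force: [-0.5, -0.8, -0.0]
time: 9.07
tool_pos: [507.4, 96.2, -0.2]
tcp_rot: [-180.0, 0.0, 169.7]
ft_force: [-2.0, -0.5, -1.7]
finger_gap: 9.4
grip_force: 39.2
t 9.07 tcp [ 5.074e+02  9.620e+01 -2.000e-01] rot [-179.99    0.    169.7 ] close 79.7 J6 -74.6 F [-2.  -0.5 -1.7] gap 9.4 grip 39.2
-> [486.  -18.3  36.   79.7] rows [ 0.0005 -0.1166  0.0018] [-0.0001  0.      0.    ] mm 117.0 deg 0.0
```

Gripped. Pull.

```bash
python3 -m jog '[0,-0.03,0,0,0,0,0,-0.06,0,0,0,0,0,-0.09,0,0,0,0,0,-0.11,0,0,0,0,0,-0.117,0,0,0,0,0,-0.117,0,0,0,0]'
python3 -c "
from h import *
s=snap('side');P=cloud(s)
q=near(P,b2w(-270,0),100,45,72);b=w2b(q);m=(abs(b[:,1])>25)&(abs(b[:,1])<50);print(np.histogram(b[m,0],bins=range(-300,-200,4)))
"
```

```text
time: 9.82
tool_pos: [486.9, -18.5, -0.2]
tcp_rot: [180.0, 0.0, 169.7]
ft_force: [0.3, 0.6, -3.5]
finger_gap: 9.5
grip_force: 40.7
(array([ 0,  0,  0,  0,  1, 11, 22, 14,  3,  0,  1,  2,  1,  0,  1,  3, 10,
       13, 21, 36, 41, 59,  6,  0]), array([-300, -296, -292, -288, -284, -280, -276, -272, -268, -264, -260,
       -256, -252, -248, -244, -240, -236, -232, -228, -224, -220, -216,
       -212, -208, -204]))
```

```bash
python3 -m jog '[0,-0.002,0,0,0,0,0,-0.004,0,0,0,0]'|grep -E 'tool_pos|ft'
python3 -m jog '[0,0,0,0,0,0,0,0,0,0,0,0,0,0,0,0,0,0]' -0.3|grep gap
python3 -m jog '[0,0,-0.06,0,0,0,0,0,-0.12,0,0,0,0,0,-0.18,0,0,0,0,0,-0.18,0,0,0]'|grep -E 'tool_pos|ft'
python3 -c "
from h import *
go(590.5,-301.5,170,BY-90+86.3)
go(590.5,-301.5,170,76-90)"
```

```text
tool_pos: [486.9, -18.5, -0.3]
ft_force: [6.4, 27.5, -4.7]
finger_gap: 29.7
tool_pos: [489.7, -23.6, 186.2]
ft_force: [0.4, -0.7, 0.2]
t 11.0 tcp [489.7 -23.6 186.2] rot [180.     0.66 169.68] close 79.68 J6 -88.4 F [ 0.4 -0.7  0.2] gap 30.3 grip 0.0
-> [ 590.5 -301.5  170.    76. ] rows [-0.1483 -0.2553  0.0559] [0.0004 0.0115 0.0642] mm 301.0 deg 3.7
t 11.0 tcp [489.7 -23.6 186.2] rot [180.     0.66 169.68] close 79.68 J6 -88.4 F [ 0.4 -0.7  0.2] gap 30.3 grip 0.0
-> [ 590.5 -301.5  170.   -14. ] rows [-0.1483 -0.2553  0.0559] [-0.0086  0.0092 -1.5066] mm 301.0 deg 86.3
```

```bash
python3 - <<'E'
t=open('h.py').read()
i=t.index('def go(')
t=t[:i]+'''def go(x,y,z,ang):
    "tool-axis shift (m) and turn (rad) to reach true tip x,y,z pointing down with closing line at ang; J6 ~ J1 - closing angle"
    s,T=st();p=np.array(s['tool_pos']);j1=np.rad2deg(np.arctan2(y,x));c0=np.rad2deg(np.arctan2(T[1,1],T[0,1]))
    a=min((ang+180*k for k in range(-2,3)),key=lambda a:abs(j1-a)+.2*abs(c0-a))
    d=np.array([x,y,z-38.])-p  # true tip z = reported + 38
    dt=T.T@d/1000; tilt=Ro.from_matrix(T.T@Ro.from_euler('xyz',[180,0,c0+90],degrees=True).as_matrix()).as_rotvec()
    print('->',np.round([x,y,z,a],1),'rows',np.round(dt,4),'tilt',np.round(tilt,4),'turn z',np.round(np.deg2rad(c0-a),4),'mm',np.linalg.norm(d).round(),'J6 end',round(j1-a))
'''
open('h.py','w').write(t)
E
python3 -m jog '[-0.148,-0.255,0.056,0,0,0.2,-0.148,-0.255,0.056,0,0,0.38,-0.148,-0.255,0.056,0,0,0.56,-0.148,-0.255,0.056,0,0,0.74,-0.148,-0.255,0.056,0,0,0.92,-0.148,-0.255,0.056,0,0,1.1,-0.148,-0.255,0.056,0,0,1.28,-0.148,-0.255,0.056,0,0,1.46]' 0.2
python3 -c "
from h import *
go(590.5,-301.5,110,-14)"
```

```text
time: 12.0
tool_pos: [585.1, -300.3, 121.9]
tcp_rot: [-179.9, -0.0, 85.7]
ft_force: [0.1, -0.0, 0.5]
finger_gap: 50.9
grip_force: 0.0
t 12.0 tcp [ 585.1 -300.3  121.9] rot [-1.799e+02 -4.000e-02  8.566e+01] close -4.34 J6 -27.3 F [ 0.1 -0.   0.5] gap 50.9 grip 0.0
-> [ 590.5 -301.5  110.   -14. ] rows [-0.0008  0.0056  0.0499] tilt [-0.0018 -0.0006 -0.    ] turn z 0.1686 mm 50.0 J6 end -13
```

```bash
python3 -m jog '[-0.001,0.0056,0.01,0,0,0.168,-0.001,0.0056,0.05,0,0,0.168,-0.001,0.0056,0.09,0,0,0.168,-0.001,0.0056,0.115,0,0,0.168,-0.001,0.0056,0.129,0,0,0.168,-0.001,0.0056,0.129,0,0,0.168]'
python3 -m jog '[0,0,0,0,0,0,0,0,0,0,0,0,0,0,0,0,0,0,0,0,0,0,0,0]' -1 60
python3 -c "
from h import *
h=b2w(50,-28);go(h[0],h[1],200,BY)"
```

```text
time: 12.75
tool_pos: [590.2, -301.0, -7.0]
tcp_rot: [-179.9, -0.0, 76.4]
ft_force: [-0.8, 0.8, 0.2]
finger_gap: 51.1
grip_force: 0.0
time: 13.25
tool_pos: [592.4, -302.3, -3.7]
tcp_rot: [179.8, 0.1, 76.4]
ft_force: [-0.9, -0.1, 7.0]
finger_gap: 23.0
grip_force: 59.9
t 13.25 tcp [ 592.4 -302.3   -3.7] rot [1.7985e+02 5.0000e-02 7.6420e+01] close -13.58 J6 -17.9 F [-0.9 -0.1  7. ] gap 23.0 grip 59.9
-> [572.  298.4 200.   79.7] rows [ 0.5789 -0.1605 -0.1666] tilt [ 0.0027  0.0009 -0.    ] turn z -1.6281 mm 623.0 J6 end -52
```

```bash
python3 -m jog '[0,0,-0.03,0,0,0,0,0,-0.08,0,0,0,0,0,-0.13,0,0,0,0,0,-0.16,0,0,0,0.06,-0.016,-0.16,0,0,-0.16,0.12,-0.032,-0.16,0,0,-0.32,0.18,-0.048,-0.16,0,0,-0.48,0.24,-0.064,-0.16,0,0,-0.64]'
python3 -c "
from h import *
h=b2w(50,-28);go(h[0],h[1],190,BY)"
```

```text
time: 14.25
tool_pos: [584.8, -51.2, 154.3]
tcp_rot: [-180.0, -0.0, 113.4]
ft_force: [1.3, 0.3, -2.2]
finger_gap: 23.6
grip_force: 59.7
t 14.25 tcp [584.8 -51.2 154.3] rot [-1.7999e+02 -1.0000e-02  1.1338e+02] close 23.38 J6 -33.4 F [ 1.3  0.3 -2.2] gap 23.6 grip 59.7
-> [572.  298.4 190.   79.7] rows [0.326  0.127  0.0023] tilt [-0.0002 -0.0002 -0.    ] turn z -0.983 mm 350.0 J6 end -52
```

```bash
python3 -m jog '[0.055,0.021,0,0,0,-0.17,0.11,0.042,0,0,0,-0.34,0.165,0.063,0,0,0,-0.51,0.22,0.085,0,0,0,-0.68,0.275,0.106,0,0,0,-0.85,0.326,0.127,0,0,0,-0.983,0.326,0.127,0,0,0,-0.983,0.326,0.127,0,0,0,-0.983]'
python3 -c "
from h import *
h=b2w(52,-28);go(h[0],h[1],114,BY)
s=snap('side','s5');P=cloud(s);cv2.imwrite('pics/s5c.png',cv2.resize(s['pixels'][120:340,230:470,::-1],(655,600),interpolation=cv2.INTER_CUBIC))
"
```

```text
time: 15.25
tool_pos: [573.9, 296.4, 153.9]
tcp_rot: [-179.9, -0.0, 169.4]
ft_force: [-0.3, -1.0, -2.1]
finger_gap: 23.5
grip_force: 60.0
t 15.25 tcp [573.9 296.4 153.9] rot [-1.7994e+02 -4.0000e-02  1.6942e+02] close 79.42 J6 -56.6 F [-0.3 -1.  -2.1] gap 23.5 grip 60.0
-> [572.3 300.4 114.   79.7] rows [0.0022 0.0037 0.0779] tilt [-0.0011 -0.0007 -0.    ] turn z -0.0049 mm 78.0 J6 end -52
```

View pics/s5c.png

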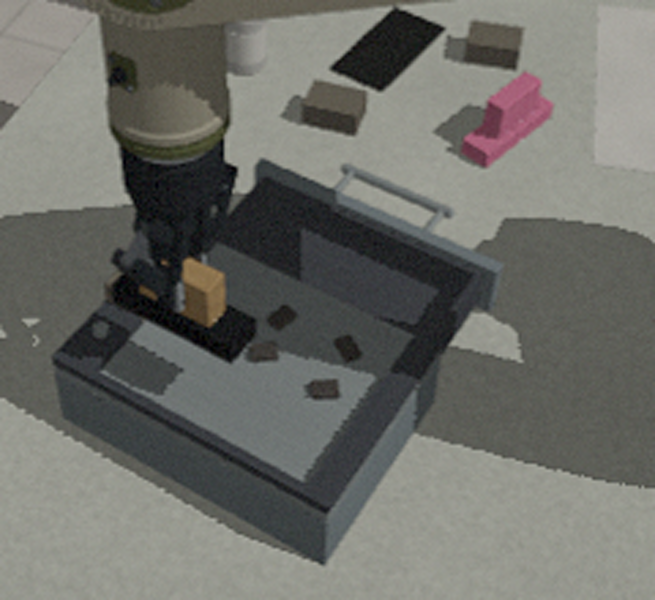

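The drawer is open (crop 250-500,160-330). The scraper is level over the bed at (190,310), and the chips at (265,350), (283,315), (347,347) and (323,389) are clear of it. Lowering.

```bash
python3 -m jog '[0.002,0.004,0.03,0,0,-0.005,0.002,0.004,0.06,0,0,-0.005,0.002,0.004,0.077,0,0,-0.005,0.002,0.004,0.077,0,0,-0.005]'|grep -E 'tool_pos|ft'
python3 -m jog '[0,0,0.001,0,0,0,0,0,0.0015,0,0,0]'|grep -E 'tool_pos|ft'
python3 -m jog '[0,0,0.001,0,0,0,0,0,0.0015,0,0,0]'|grep -E 'tool_pos|ft'
python3 -c "
from h import *
s,T=st();print(w2b(s['tool_pos']))
s=snap('side');P=cloud(s);q=near(P,b2w(52,-28),80,84,112);print(np.histogram(q[:,2],bins=range(84,114,2)))
"
```

```text
tool_pos: [572.5, 299.4, 76.2]
ft_force: [-0.3, 0.7, -2.6]
tool_pos: [574.2, 301.1, 77.6]
ft_force: [0.3, -0.0, -1.9]
tool_pos: [573.3, 300.9, 74.8]
ft_force: [-0.7, -0.8, -2.9]
t 16.3 tcp [573.3 300.9  74.8] rot [1.7999e+02 2.0000e-02 1.6970e+02] close 79.7 J6 -56.5 F [-0.7 -0.8 -2.9] gap 23.2 grip 60.1
[ 52.73283357 -28.82399752]
(array([226,  80,  56,  93, 118, 141,  87,  24,  32,  39, 107, 122,  36,
        17]), array([ 84,  86,  88,  90,  92,  94,  96,  98, 100, 102, 104, 106, 108,
       110, 112]))
```

```bash
python3 -m jog '[0,-0.012,0.0005,0,0,0,0,-0.026,0.0005,0,0,0,0,-0.04,0.0005,0,0,0,0,-0.054,0.0005,0,0,0,0,-0.068,0.0005,0,0,0,0,-0.082,0.0005,0,0,0,0,-0.094,0.0005,0,0,0,0,-0.1,0.0005,0,0,0]'|grep -E 'tool_pos|ft'
python3 -m jog '[0,-0.01,0,0,0,0,0,-0.02,0,0,0,0,0,-0.03,0,0,0,0,0,-0.04,0,0,0,0,0,-0.05,0,0,0,0,0,-0.058,0,0,0,0,0,-0.058,0,0,0,0]'|grep -E 'tool_pos|ft'
python3 -c "
from h import *
s,T=st();print(w2b(s['tool_pos']))
s=snap('side','s6')
h=b2w(-105,-28);go(h[0],h[1],180,BY)
h=b2w(52,52);go(h[0],h[1],180,BY)
cv2.imwrite('pics/s6c.png',cv2.resize(s['pixels'][170:340,240:440,::-1],(700,595),interpolation=cv2.INTER_CUBIC))
"
```

```text
tool_pos: [555.2, 201.6, 74.1]
ft_force: [0.3, 0.7, -2.1]
tool_pos: [544.9, 144.8, 74.0]
ft_force: [-0.4, 0.1, -2.8]
t 18.23 tcp [544.9 144.8  74. ] rot [-180.     -0.    169.65] close 79.65 J6 -70.0 F [-0.4  0.1 -2.8] gap 23.4 grip 60.0
[-105.99986261  -28.77600445]
t 18.27 tcp [545.  145.2  74.1] rot [179.99   0.   169.67] close 79.67 J6 -70.0 F [ 0.3  0.9 -2.5] gap 23.7 grip 60.0
-> [544.3 145.9 180.   79.7] rows [ 0.0008  0.0006 -0.0679] tilt [ 0.0002  0.0001 -0.    ] turn z -0.0006 mm 68.0 J6 end -65
t 18.27 tcp [545.  145.2  74.1] rot [179.99   0.   169.67] close 79.67 J6 -70.0 F [ 0.3  0.9 -2.5] gap 23.7 grip 60.0
-> [493.6 314.7 180.   79.7] rows [ 0.0809  0.1575 -0.0679] tilt [ 0.0002  0.0001 -0.    ] turn z -0.0006 mm 190.0 J6 end -47
```

View pics/s6c.png

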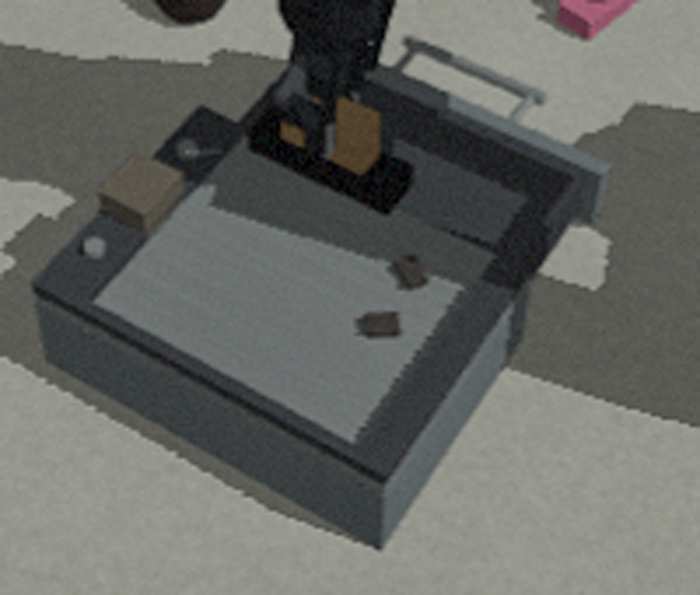

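The first stroke cleared three chips. Two remain, at crop (410,270) and (380,323). Next is a stroke at y=+46.

```bash
python3 -m jog '[0,0,-0.03,0,0,0,0,0,-0.065,0,0,0,0.02,0.04,-0.068,0,0,0,0.045,0.09,-0.068,0,0,0,0.074,0.14,-0.068,0,0,0,0.074,0.1575,-0.068,0,0,0,0.074,0.1575,-0.068,0,0,0,0.074,0.1575,-0.068,0,0,0]'|grep -E 'tool_pos|ft'
python3 -c "
from h import *
h=b2w(52,46);go(h[0],h[1],112.3,BY)"
```

```text
tool_pos: [500.6, 312.5, 141.8]
ft_force: [0.6, -1.4, -2.4]
t 19.27 tcp [500.6 312.5 141.8] rot [-1.7995e+02 -1.0000e-02  1.6966e+02] close 79.66 J6 -52.6 F [ 0.6 -1.4 -2.4] gap 23.4 grip 60.3
-> [499.5 313.6 112.3  79.7] rows [0.0013 0.0009 0.0675] tilt [-0.0008 -0.0001 -0.    ] turn z -0.0007 mm 67.0 J6 end -48
```

```bash
python3 -m jog '[0.001,0.001,0.03,0,0,0,0.001,0.001,0.055,0,0,0,0.001,0.001,0.0675,0,0,0,0.001,0.001,0.0675,0,0,0]'|grep -E 'tool_pos|ft'
python3 -m jog '[0,-0.012,0,0,0,0,0,-0.026,0,0,0,0,0,-0.04,0,0,0,0,0,-0.054,0,0,0,0,0,-0.068,0,0,0,0,0,-0.082,0,0,0,0,0,-0.094,0,0,0,0,0,-0.1,0,0,0,0]'|grep -E 'tool_pos|ft'
python3 -m jog '[0,-0.01,0,0,0,0,0,-0.02,0,0,0,0,0,-0.03,0,0,0,0,0,-0.04,0,0,0,0,0,-0.05,0,0,0,0,0,-0.058,0,0,0,0,0,-0.058,0,0,0,0]'|grep -E 'tool_pos|ft'
python3 -m jog '[0,0,-0.04,0,0,0,0,0,-0.085,0,0,0,0,0,-0.085,0,0,0]'|grep -E 'tool_pos|ft'
python3 -c "
from h import *
s,T=st();print(w2b(s['tool_pos']))
go(589,-302,170,-14)
s=snap('top','t7');cv2.imwrite('pics/t7c.png',cv2.resize(s['pixels'][130:290,180:380,::-1],(750,600),interpolation=cv2.INTER_CUBIC))
"
```

```text
tool_pos: [500.0, 313.7, 74.6]
ft_force: [-0.2, 0.3, -1.8]
tool_pos: [481.4, 215.5, 74.5]
ft_force: [0.4, -0.5, -3.6]
tool_pos: [471.2, 158.7, 74.5]
ft_force: [0.2, 1.0, -3.1]
tool_pos: [474.4, 160.3, 164.3]
ft_force: [0.2, 0.8, -3.1]
t 22.02 tcp [474.4 160.3 164.3] rot [179.8    0.44 169.71] close 79.72 J6 -66.9 F [ 0.2  0.8 -3.1] gap 23.9 grip 61.2
[-103.31974379   43.3678946 ]
t 22.02 tcp [474.4 160.3 164.3] rot [179.8    0.44 169.71] close 79.72 J6 -66.9 F [ 0.2  0.8 -3.1] gap 23.9 grip 61.2
-> [ 589 -302  170  -14] rows [-0.1951 -0.4345  0.0323] tilt [ 0.0035  0.0077 -0.    ] turn z 1.6356 mm 477.0 J6 end -13
```

View pics/t7c.png

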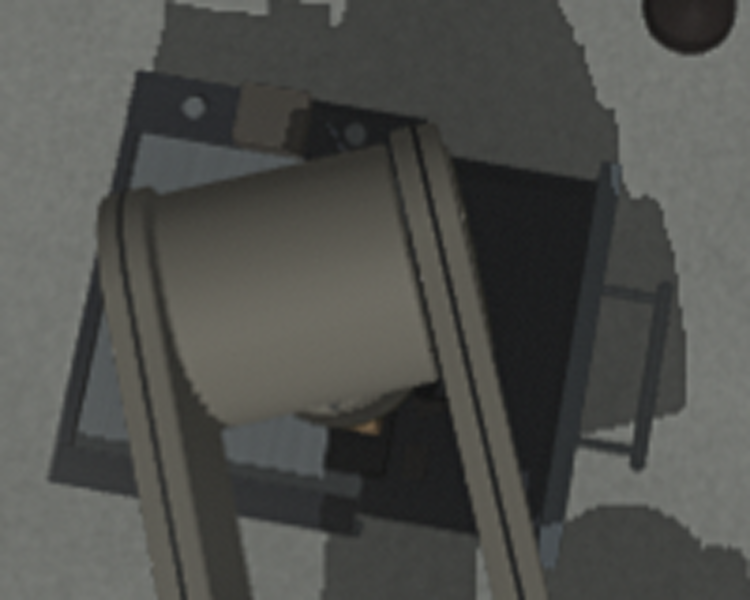

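The arm hides the bed in this picture, so I'll check it from over the mat instead.

```bash
python3 -m jog '[-0.024,-0.054,0,0.0035,0.0077,0.18,-0.049,-0.108,0,0.0035,0.0077,0.36,-0.073,-0.163,0,0.0035,0.0077,0.54,-0.098,-0.217,0,0.0035,0.0077,0.72,-0.122,-0.272,0,0.0035,0.0077,0.9,-0.146,-0.326,0,0.0035,0.0077,1.08,-0.171,-0.38,0,0.0035,0.0077,1.26,-0.195,-0.4345,0,0.0035,0.0077,1.44]'|grep -E 'tool_pos|ft'
python3 -c "
from h import *
go(589,-302,90,-14)
for n in('top','side'):
  s=snap(n);P=cloud(s);q=near(P,BC,300,84,92);b=w2b(q);m=(b[:,0]>-98)&(b[:,0]<80)&(b[:,1]>-90)&(b[:,1]<108);print(n,m.sum(),b[m][:20].round(), len(near(P,b2w(0,0),80,70,90)))
  if n=='side': cv2.imwrite('pics/s8c.png',cv2.resize(s['pixels'][140:340,240:460,::-1],(660,600),interpolation=cv2.INTER_CUBIC))
"
```

```text
tool_pos: [584.9, -304.2, 157.0]
ft_force: [0.9, 0.1, -1.9]
t 23.07 tcp [ 584.9 -304.2  157. ] rot [-179.45   -0.28   86.86] close -3.14 J6 -28.8 F [ 0.9  0.1 -1.9] gap 23.0 grip 61.0
-> [ 589 -302   90  -14] rows [0.0019 0.005  0.105 ] tilt [-0.0095 -0.0049 -0.    ] turn z 0.1896 mm 105.0 J6 end -13
top 33 [[ 16. -85.]
 [ 27. -75.]
 [  9. -73.]
 [ -1. -75.]
 [ 50. -63.]
 [-60. -75.]
 [ 21. -58.]
 [-11. -64.]
 [-81. -68.]
 [-20. -45.]
 [-60. -47.]
 [  0. -31.]
 [-35. -34.]
 [-62. -36.]
 [-33. -29.]
 [-29. -11.]
 [  6.   1.]
 [-43.  -3.]
 [  5.   8.]
 [-59.   2.]] 3200
side 1138 [[-89. -88.]
 [-87. -90.]
 [-87. -84.]
 [-90. -79.]
 [-91. -74.]
 [-96. -65.]
 [-77. -90.]
 [-83. -81.]
 [-89. -72.]
 [-95. -64.]
 [-96. -62.]
 [-85. -73.]
 [-89. -66.]
 [-94. -54.]
 [-74. -84.]
 [-81. -73.]
 [-80. -70.]
 [-84. -69.]
 [-85. -66.]
 [-87. -62.]] 2753
```

View pics/s8c.png

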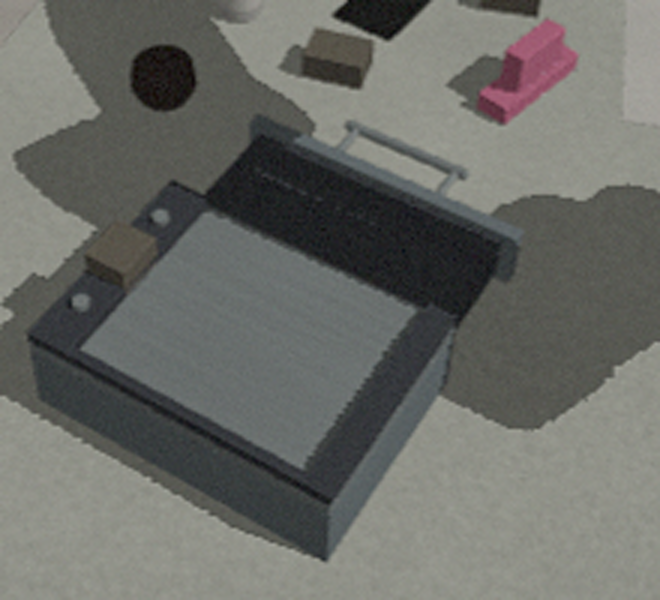

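The bed is clear and the drawer is open. Placing the scraper back on its mat.

```bash
python3 -m jog '[0.002,0.005,0.02,-0.0095,-0.005,0.16,0.002,0.005,0.07,-0.0095,-0.005,0.19,0.002,0.005,0.105,-0.0095,-0.005,0.19,0.002,0.005,0.105,-0.0095,-0.005,0.19]'|grep -E 'tool_pos|ft'
python3 -c "
from h import *
go(589,-302,36,-14)
"
```

```text
tool_pos: [585.7, -298.1, 48.2]
ft_force: [-0.4, 0.0, -3.1]
t 23.68 tcp [ 585.7 -298.1   48.2] rot [-1.7955e+02 -7.0000e-02  7.6340e+01] close -13.66 J6 -17.7 F [-0.4  0.  -3.1] gap 23.2 grip 60.8
-> [ 589 -302   36  -14] rows [-0.0031  0.0046  0.0501] tilt [-0.0079 -0.0011 -0.    ] turn z 0.006 mm 50.0 J6 end -13
```

```bash
python3 -m jog '[-0.003,0.004,0.02,-0.0079,-0.001,0.006,-0.003,0.004,0.042,-0.0079,-0.001,0.006,-0.003,0.004,0.05,-0.0079,-0.001,0.006,-0.003,0.004,0.05,-0.0079,-0.001,0.006]'|grep -E 'tool_pos|ft'
python3 -m jog '[0,0,0.0005,0,0,0,0,0,0.001,0,0,0]'|grep -E 'tool_pos|ft|rot'
python3 -m jog '[0,0,0.0005,0,0,0,0,0,0.001,0,0,0]'|grep -E 'tool_pos|ft|rot'
```

```text
tool_pos: [592.4, -304.5, 3.7]
ft_force: [-0.1, -0.3, -2.1]
tool_pos: [593.7, -305.4, 4.6]
tcp_rot: [179.3, 0.2, 76.0]
ft_force: [-0.4, -0.1, -2.5]
tool_pos: [593.1, -305.0, 2.7]
tcp_rot: [179.4, 0.2, 76.0]
ft_force: [0.4, 0.3, -3.1]
```

```bash
python3 -c "
from h import *
go(589,-302,36,-14)"
```

```text
t 24.68 tcp [ 593.1 -305.     2.7] rot [179.39   0.19  75.96] close -14.04 J6 -17.6 F [ 0.4  0.3 -3.1] gap 23.3 grip 61.0
-> [ 589 -302   36  -14] rows [ 0.002  -0.0048  0.0046] tilt [ 0.0106  0.0033 -0.    ] turn z -0.0006 mm 7.0 J6 end -13
```

```bash
python3 -m jog '[0.002,-0.0048,0.001,0.0106,0.0033,0,0.002,-0.0048,0.003,0.0106,0.0033,0,0.002,-0.0048,0.0046,0.0106,0.0033,0,0.002,-0.0048,0.0046,0.0106,0.0033,0]'|grep -E 'tool_pos|ft|rot'
python3 -m jog '[0,0,0.0005,0,0,0,0,0,0.001,0,0,0]'|grep -E 'tool_pos|ft|rot'
python3 -m jog '[0,0,0.0005,0,0,0,0,0,0.001,0,0,0]'|grep -E 'tool_pos|ft|rot'
```

```text
tool_pos: [588.7, -301.8, -2.5]
tcp_rot: [-180.0, -0.0, 76.0]
ft_force: [-0.7, 0.0, -2.5]
tool_pos: [589.0, -302.0, -3.1]
tcp_rot: [-180.0, 0.0, 76.0]
ft_force: [0.9, -0.7, -3.3]
tool_pos: [588.9, -302.0, -3.9]
tcp_rot: [-180.0, 0.0, 76.0]
ft_force: [-2.2, -0.2, 1.3]
```

```bash
python3 -m jog '[0,0,0,0,0,0,0,0,0,0,0,0,0,0,0,0,0,0]' 0.2|grep -E 'gap'
python3 -m jog '[0,0,-0.04,0,0,0,0,0,-0.1,0,0,0,0,0,-0.13,0,0,0,0,0,-0.13,0,0,0]'|grep -E 'tool_pos|ft'
python3 - <<'E'
from h import *
for n in('top','side'):
    s=snap(n);P=cloud(s)
    for nm,c,rad,z0,z1 in[('st1',(603,-157),55,24,40),('st2',(467,-337),55,24,40),('grip',(590,-302),70,58,80),('foot',(590,-302),85,15,28)]:
        q=near(P,c,rad,z0,z1)
        if len(q)>4: print(n,nm,len(q),rect(q[:,:2]),np.median(q[:,2]).round(1))
go(604.5,-157.8,110,93.3)
E
```

```text
finger_gap: 51.0
tool_pos: [591.3, -303.4, 130.6]
ft_force: [-0.1, 0.2, -0.3]
top st1 433 (array([ 603.5, -158.8]), array([65.5, 47.8]), 3.3) 31.0
top grip 238 (array([ 587.9, -299.7]), array([63.9, 26.2]), 74.3) 68.6
top foot 228 (array([ 590.5, -292.2]), array([99.2, 38.1]), 76.3) 23.4
side st1 259 (array([ 605.6, -157.1]), array([65.4, 51.7]), 5.4) 34.3
side st2 218 (array([ 467.5, -336.3]), array([63.7, 55.6]), 14.0) 34.4
side grip 158 (array([ 588.8, -300.1]), array([73.6, 27.4]), 74.1) 71.3
side foot 125 (array([ 584.7, -300.9]), array([126. ,  35.7]), 71.2) 24.7
t 26.65 tcp [ 588.9 -301.9  125.7] rot [-179.99    0.     75.96] close -14.04 J6 -17.5 F [-0.6  0.2  0. ] gap 50.9 grip 0.0
-> [ 604.5 -157.8  110.   -86.7] rows [ 0.1436 -0.0198  0.0537] tilt [-0.0001  0.      0.    ] turn z 1.2682 mm 155.0 J6 end 72
```

```bash
python3 -m jog '[0.02,-0.003,0,0,0,-0.18,0.04,-0.006,0,0,0,-0.36,0.06,-0.009,0,0,0,-0.54,0.08,-0.012,0,0,0,-0.72,0.1,-0.015,0,0,0,-0.9,0.12,-0.018,0,0,0,-1.08,0.1436,-0.0198,0,0,0,-1.26,0.1436,-0.0198,0,0,0,-1.44]' 0.6|grep -E 'tool_pos|ft'
python3 - <<'E'
from h import *
go(604.5,-157.8,60,93.3)
s,T=st();c=np.rad2deg(np.arctan2(T[1,1],T[0,1]));print('turn to 93.3:',np.deg2rad(c-93.3))
E
```

```text
tool_pos: [603.4, -155.6, 123.3]
ft_force: [0.5, -0.6, -0.5]
t 27.65 tcp [ 603.4 -155.6  123.3] rot [179.98  -0.25 158.91] close 68.91 J6 -88.1 F [ 0.5 -0.6 -0.5] gap 68.4 grip 0.0
-> [ 604.5 -157.8   60.   -86.7] rows [-0.0023 -0.0017  0.1013] tilt [ 0.0004 -0.0043  0.    ] turn z 2.716 mm 101.0 J6 end 72
t 27.65 tcp [ 603.4 -155.6  123.3] rot [179.98  -0.25 158.91] close 68.91 J6 -88.1 F [ 0.5 -0.6 -0.5] gap 68.4 grip 0.0
turn to 93.3: -0.42564069030797796
```

```bash
python3 -m jog '[-0.0023,-0.0017,0.04,0,-0.004,-0.18,-0.0023,-0.0017,0.08,0,-0.004,-0.36,-0.0023,-0.0017,0.1,0,-0.004,-0.426,-0.0023,-0.0017,0.12,0,-0.004,-0.426,-0.0023,-0.0017,0.145,0,-0.004,-0.426,-0.0023,-0.0017,0.155,0,-0.004,-0.426,-0.0023,-0.0017,0.155,0,-0.004,-0.426]'|grep -E 'tool_pos|ft|rot'
python3 -m jog '[0,0,0,0,0,0,0,0,0,0,0,0,0,0,0,0,0,0,0,0,0,0,0,0]' -1 60|grep -E 'tool_pos|ft|rot|gap|grip'
python3 -c "
from h import *
h=b2w(0,-62);go(h[0],h[1],150,BY)"
```

```text
tool_pos: [605.1, -159.9, -30.3]
tcp_rot: [180.0, 0.1, -177.2]
ft_force: [-1.0, -0.6, 0.2]
tool_pos: [607.4, -160.6, -27.5]
tcp_rot: [-179.9, 0.4, -177.1]
ft_force: [0.2, 0.2, 6.3]
finger_gap: 44.5
grip_force: 64.1
t 29.02 tcp [ 607.4 -160.6  -27.5] rot [-179.9     0.36 -177.13] close 92.87 J6 -112.4 F [0.2 0.2 6.3] gap 44.5 grip 64.1
-> [596.5 243.1 150.   79.7] rows [-0.0102  0.4035 -0.1401] tilt [-0.0017  0.0062  0.    ] turn z 0.2299 mm 427.0 J6 end -58
```

```bash
python3 -m jog '[0,0,-0.03,0,0,0,0,0,-0.08,0,0,0,0,0,-0.14,0,0,0,0,0.05,-0.15,-0.002,0.006,0.05,0,0.11,-0.15,-0.002,0.006,0.1,0,0.17,-0.15,-0.002,0.006,0.15,0,0.23,-0.15,-0.002,0.006,0.2,0,0.29,-0.15,-0.002,0.006,0.23]'|grep -E 'tool_pos|ft|gap|grip'
python3 -c "
from h import *
h=b2w(0,-45);go(h[0],h[1],130,BY)"
```

```text
tool_pos: [590.2, 131.3, 120.4]
ft_force: [1.7, -0.1, -1.4]
finger_gap: 44.4
grip_force: 63.2
t 30.02 tcp [590.2 131.3 120.4] rot [ 1.7993e+02 -1.6000e-01  1.6961e+02] close 79.61 J6 -72.0 F [ 1.7 -0.1 -1.4] gap 44.4 grip 63.2
-> [579.8 246.2 130.   79.7] rows [0.0309 0.1111 0.0286] tilt [ 0.0013 -0.0029  0.    ] turn z -0.0016 mm 119.0 J6 end -57
```

```bash
python3 -m jog '[0.015,0.055,0,0.001,-0.003,-0.0016,0.031,0.111,0,0.001,-0.003,-0.0016,0.031,0.111,0.015,0.001,-0.003,-0.0016,0.031,0.111,0.0286,0.001,-0.003,-0.0016,0.031,0.111,0.0286,0.001,-0.003,-0.0016]'|grep -E 'tool_pos|ft|gap|grip'
python3 -c "
from h import *
for n in('side','top'):
  s=snap(n);P=cloud(s);q=near(P,b2w(0,-45),75,118,175);b=w2b(q);print(n,np.histogram(q[:,2],bins=range(100,180,4))[0])
  for z0,z1 in((106,120),):
    e=w2b(near(P,b2w(0,-120),45,z0,z1));print('end',np.percentile(e,[2,50,98],axis=0).round(1).tolist())
h=b2w(0,-45);go(h[0],h[1],92,BY)"
```

```text
tool_pos: [578.7, 242.4, 89.7]
ft_force: [-0.5, 0.0, -1.6]
finger_gap: 44.9
grip_force: 63.2
side [  0   0   0   0   3  21  31  23  23  27  32  32 141 146  20  15  17  21
  11]
end [[-18.0, -139.0], [8.9, -122.8], [23.6, -100.7]]
top [  0   0   0   0   1   6   7   7   7   6   9  55 102   9   2   0   0   0
   0]
end [[-22.9, -137.4], [-21.7, -132.4], [-19.6, -124.7]]
t 30.75 tcp [580.3 242.9  91.9] rot [-1.7999e+02 -2.0000e-02  1.6968e+02] close 79.68 J6 -61.6 F [-0.3 -0.4 -2. ] gap 44.8 grip 63.2
-> [579.8 246.2  92.   79.7] rows [0.001  0.0032 0.0379] tilt [-0.0002 -0.0003 -0.    ] turn z -0.0003 mm 38.0 J6 end -57
```

```bash
python3 -m jog '[0.001,0.0032,0.015,0,0,0,0.001,0.0032,0.03,0,0,0,0.001,0.0032,0.034,0,0,0,0.001,0.0032,0.034,0,0,0]'|grep -E 'tool_pos|ft'
python3 -m jog '[0,0,0.0005,0,0,0,0,0,0.001,0,0,0]'|grep -E 'tool_pos|ft'
python3 -m jog '[0,0,0.0005,0,0,0,0,0,0.001,0,0,0]'|grep -E 'tool_pos|ft'
python3 -m jog '[0,0,0.0005,0,0,0,0,0,0.001,0,0,0]'|grep -E 'tool_pos|ft'
python3 -c "
from h import *
s,T=st();print(w2b(s['tool_pos']))"
```

```text
tool_pos: [579.2, 247.4, 57.4]
ft_force: [-0.3, -0.4, -1.5]
tool_pos: [580.3, 247.8, 57.9]
ft_force: [-0.6, -0.5, -1.5]
tool_pos: [579.9, 247.7, 56.4]
ft_force: [-0.6, 0.1, -2.4]
tool_pos: [579.8, 247.6, 55.2]
ft_force: [0.2, 0.2, -3.0]
t 32.0 tcp [579.8 247.6  55.2] rot [1.7998e+02 2.0000e-02 1.6979e+02] close 79.79 J6 -61.3 F [ 0.2  0.2 -3. ] gap 44.6 grip 63.2
[  1.46508017 -44.72540164]
```

```bash
python3 -m jog '[0,-0.0015,0.0005,0,0,-0.001,0,-0.0015,0.001,0,0,-0.001]'|grep -E 'tool_pos|ft'
python3 -m jog '[0,0,0.0005,0,0,0,0,0,0.001,0,0,0]'|grep -E 'tool_pos|ft'
python3 -m jog '[0,0,0.0005,0,0,0,0,0,0.001,0,0,0]'|grep -E 'tool_pos|ft'
python3 -c "
from h import *
s,T=st();print(w2b(s['tool_pos']))"
```

```text
tool_pos: [579.5, 246.0, 54.2]
ft_force: [0.0, 0.4, -2.3]
tool_pos: [579.6, 246.2, 53.3]
ft_force: [-0.8, -0.1, -3.3]
tool_pos: [579.6, 246.2, 52.6]
ft_force: [-1.0, -0.5, 1.8]
t 32.75 tcp [579.6 246.2  52.6] rot [1.7997e+02 4.0000e-02 1.6985e+02] close 79.85 J6 -61.5 F [-1.  -0.5  1.8] gap 44.9 grip 63.7
[ 4.11253021e-02 -4.48179833e+01]
```

```bash
python3 -m jog '[-0.006,0,-0.0005,0,0,0,-0.012,0,-0.0005,0,0,0,-0.018,0,-0.0005,0,0,0,-0.02,0,-0.0005,0,0,0,-0.02,0,-0.0005,0,0,0]'|grep -E 'tool_pos|ft'
python3 -m jog '[-0.001,0,0,0,0,0,-0.002,0,0,0,0,0]'|grep -E 'tool_pos|ft'
python3 -m jog '[-0.001,0,0,0,0,0,-0.002,0,0,0,0,0]'|grep -E 'tool_pos|ft'
python3 -c "
from h import *
s,T=st();print(w2b(s['tool_pos']))"
```

```text
tool_pos: [599.5, 242.5, 52.7]
ft_force: [0.9, 0.4, -2.2]
tool_pos: [601.1, 242.3, 52.7]
ft_force: [-0.3, 0.7, -2.8]
tool_pos: [603.2, 242.0, 52.8]
ft_force: [-0.2, -0.3, -2.2]
t 33.88 tcp [603.2 242.   52.8] rot [1.7998e+02 3.0000e-02 1.6985e+02] close 79.85 J6 -62.5 F [-0.2 -0.3 -2.2] gap 44.7 grip 63.3
[  0.07307836 -68.76559441]
```

```bash
python3 -m jog '[-0.0005,0,0,0,0,0,-0.001,0,0,0,0,0]'|grep -E 'tool_pos|ft'
python3 -m jog '[-0.0005,0,0,0,0,0,-0.001,0,0,0,0,0]'|grep -E 'tool_pos|ft'
python3 -m jog '[-0.0005,0,0,0,0,0,-0.001,0,0,0,0,0]'|grep -E 'tool_pos|ft'
```

```text
tool_pos: [604.2, 241.7, 52.8]
ft_force: [-0.3, 0.2, -2.2]
tool_pos: [604.4, 241.7, 52.7]
ft_force: [-6.6, 0.0, 0.9]
tool_pos: [604.3, 241.7, 52.6]
ft_force: [-11.2, -0.4, 3.6]
```

```bash
python3 -m jog '[-0.0007,0,0.0005,0,0,0,-0.0007,0,0.0005,0,0,0]'|grep -E 'tool_pos|ft'
python3 -m jog '[-0.0002,0,0,0,0,0,0,0,0,0,0,0,0,0,0,0,0,0]' 0.5|grep -E 'ft|gap'
python3 -m jog '[0,0,-0.03,0,0,0,0,0,-0.08,0,0,0,0,0,-0.12,0,0,0,0,0,-0.12,0,0,0]'|grep -E 'tool_pos|ft'
python3 - <<'E'
from h import *
s,T=st();c=np.rad2deg(np.arctan2(T[1,1],T[0,1]))
go(467.5,-336.5,150,-81.7)
E
```

```text
tool_pos: [604.3, 241.7, 52.5]
ft_force: [-16.1, -1.0, 7.9]
ft_force: [-0.4, -0.2, -1.1]
finger_gap: 64.3
tool_pos: [609.9, 242.1, 178.0]
ft_force: [0.6, 0.5, 0.2]
t 35.75 tcp [609.9 242.1 178. ] rot [179.74   0.5  169.83] close 79.84 J6 -62.7 F [0.6 0.5 0.2] gap 64.2 grip 0.0
t 35.75 tcp [609.9 242.1 178. ] rot [179.74   0.5  169.83] close 79.84 J6 -62.7 F [0.6 0.5 0.2] gap 64.2 grip 0.0
-> [ 467.5 -336.5  150.   -81.7] rows [ 0.0386 -0.5949  0.063 ] tilt [ 0.0046  0.0087 -0.    ] turn z 2.8193 mm 599.0 J6 end 46
```

```bash
python3 -m jog '[0.004,-0.06,0,0.0046,0.0087,-0.04,0.008,-0.12,0,0.0046,0.0087,-0.08,0.012,-0.18,0,0.0046,0.0087,-0.12,0.016,-0.24,0,0.0046,0.0087,-0.16,0.02,-0.3,0,0.0046,0.0087,-0.2,0.024,-0.36,0,0.0046,0.0087,-0.24,0.028,-0.42,0,0.0046,0.0087,-0.28,0.032,-0.48,0,0.0046,0.0087,-0.322]'|grep -E 'tool_pos|ft'
python3 - <<'E'
from h import *
for n in('side','top'):
    s=snap(n);P=cloud(s)
    q=near(P,(467.5,-337),60,24,40);print(n,'st2',len(q),rect(q[:,:2]) if len(q)>5 else '')
    e=w2b(near(P,b2w(0,-100),95,106,120))
    e=e[abs(e[:,0])<40]
    for a,b in((-138,-102),(-98,-40)):
        m=(e[:,1]>a)&(e[:,1]<b);print('row',m.sum(),np.percentile(e[m],[2,50,98],axis=0).round(1).tolist() if m.sum()>5 else '')
    print(rect(e) if len(e)>5 else '')
go(467.5,-336.5,150,98.3)
s,T=st();c=np.rad2deg(np.arctan2(T[1,1],T[0,1]));print('turn to 98.3:',np.deg2rad(c-98.3))
E
```

```text
tool_pos: [489.6, -227.3, 171.2]
ft_force: [1.2, -0.4, 0.4]
side st2 211 (array([ 488.6, -356.5]), array([63. , 51.2]), 9.7)
row 228 [[-21.0, -136.9], [3.8, -119.5], [24.2, -102.6]]
row 395 [[-21.5, -97.1], [4.0, -69.2], [23.6, -41.1]]
(array([  0.8, -88.3]), array([ 48.2, 105.7]), 0.0)
top st2 54 (array([ 469.5, -370.4]), array([19.3, 26.5]), 10.0)
row 263 [[-22.1, -137.0], [-0.2, -119.8], [22.8, -103.0]]
row 441 [[-22.7, -96.8], [-0.1, -68.4], [22.2, -41.2]]
(array([  0., -87.]), array([ 47.1, 105.5]), 0.4)
t 36.85 tcp [ 488.4 -230.9  171.1] rot [-179.76   -0.6  -171.98] close 98.02 J6 -128.3 F [-0.4  0.6 -1. ] gap 63.7 grip 0.0
-> [ 467.5 -336.5  150.   -81.7] rows [ 0.0348 -0.1014  0.0599] tilt [-0.0042 -0.0104 -0.    ] turn z 3.1367 mm 123.0 J6 end 46
t 36.85 tcp [ 488.4 -230.9  171.1] rot [-179.76   -0.6  -171.98] close 98.02 J6 -128.3 F [-0.4  0.6 -1. ] gap 63.7 grip 0.0
turn to 98.3: -0.004924009429232188
```

The stone 1 row is flush and aligned. Stone 2 has been knocked, so I'll re-measure it with a wider window.

Run:
```python
from h import *
for n in('side','top'):
    s=snap(n);P=cloud(s)
    q=near(P,(490,-360),70,26,40);print(n,'st2',len(q),rect(q[:,:2]) if len(q)>5 else '',np.median(q[:,2]),q[:,:2].mean(0))
go(488.6,-357,150,99.7)
```

```text
side st2 202 (array([ 488.8, -358.1]), array([63.1, 57.7]), 8.7) 34.18290065037706 [ 488.19411417 -353.3693296 ]
top st2 88 (array([ 470.3, -367.5]), array([23.2, 32. ]), 2.0) 31.30326788173503 [ 469.7074394 -368.4739154]
t 36.95 tcp [ 489.8 -226.5  171.1] rot [-179.89   -0.55 -171.89] close 98.11 J6 -128.0 F [0.2 0.1 0.1] gap 63.8 grip 0.0
-> [ 488.6 -357.   150.   -80.3] rows [ 0.0191 -0.129   0.0595] tilt [-0.0018 -0.0096 -0.    ] turn z 3.1138 mm 143.0 J6 end 44
```

```bash
python3 -m jog '[0.008,-0.06,0,-0.002,-0.01,-0.015,0.019,-0.115,0,-0.002,-0.01,-0.02,0.019,-0.131,0.03,-0.002,-0.01,-0.02,0.019,-0.131,0.08,-0.002,-0.01,-0.02,0.019,-0.131,0.13,-0.002,-0.01,-0.02,0.019,-0.131,0.13,-0.002,-0.01,-0.02]' 1|grep -E 'tool_pos|ft|rot'
python3 - <<'E'
from h import *
st()
for n in('side',):
    s=snap(n);P=cloud(s)
    for z0 in(26,31.5): q=near(P,(490,-360),60,z0,40);print(n,'st2',len(q),rect(q[:,:2]) if len(q)>5 else '')
go(488.6,-359,6,99)
E
```

```text
tool_pos: [486.8, -353.8, 37.0]
tcp_rot: [179.6, -0.3, -170.5]
ft_force: [-0.5, 0.6, 0.6]
t 37.7 tcp [ 486.8 -353.8   37. ] rot [ 179.56   -0.3  -170.47] close 99.53 J6 -140.5 F [-0.5  0.6  0.6] gap 85.0 grip 0.0
side st2 201 (array([ 489.1, -358.8]), array([63.3, 55.9]), 10.0)
side st2 159 (array([ 489. , -356.9]), array([62.6, 50.8]), 8.8)
t 37.75 tcp [ 488.9 -355.8   40.7] rot [ 1.7981e+02 -1.0000e-01 -1.7047e+02] close 99.53 J6 -140.5 F [0.1 0.2 0.4] gap 85.7 grip 0.0
-> [ 488.6 -359.     6.   -81. ] rows [ 0.0006 -0.0033  0.0727] tilt [ 0.0033 -0.0018  0.    ] turn z 3.1508 mm 73.0 J6 end 45
```

```bash
python3 -m jog '[0,-0.003,0.03,0.003,-0.002,0,0,-0.003,0.055,0.003,-0.002,0,0,-0.003,0.0715,0.003,-0.002,0,0,-0.003,0.0715,0.003,-0.002,0]'|grep -E 'tool_pos|ft|rot'
python3 -m jog '[0,0,0,0,0,0,0,0,0,0,0,0,0,0,0,0,0,0,0,0,0,0,0,0,0,0,0,0,0,0]' -1 60|grep -E 'tool_pos|ft|rot|gap|grip'
python3 -c "
from h import *
h=b2w(0,30);go(h[0],h[1],190,BY)"
```

```text
tool_pos: [490.7, -361.2, -28.4]
tcp_rot: [-179.8, 0.2, -170.5]
ft_force: [-0.3, 0.2, -0.2]
tool_pos: [491.3, -362.3, -27.3]
tcp_rot: [-179.7, 0.3, -170.6]
ft_force: [-0.3, 0.9, 6.1]
finger_gap: 45.0
grip_force: 63.2
t 38.88 tcp [ 491.3 -362.3  -27.3] rot [-179.68    0.28 -170.56] close 99.44 J6 -140.7 F [-0.3  0.9  6.1] gap 45.0 grip 63.2
-> [506.  259.6 190.   79.7] rows [-0.1174  0.61   -0.1821] tilt [-0.0056  0.0049  0.    ] turn z 0.3445 mm 647.0 J6 end -53
```

```bash
python3 -m jog '[0,0,-0.03,0,0,0,0,0,-0.09,0,0,0,0,0,-0.15,0,0,0,-0.01,0.055,-0.17,-0.0056,0.005,0.07,-0.02,0.11,-0.17,-0.0056,0.005,0.14,-0.03,0.17,-0.17,-0.0056,0.005,0.21,-0.04,0.23,-0.17,-0.0056,0.005,0.28,-0.055,0.29,-0.17,-0.0056,0.005,0.3445]'|grep -E 'tool_pos|ft|gap|grip'
python3 -c "
from h import *
h=b2w(0,12);go(h[0],h[1],150,BY)"
```

```text
tool_pos: [495.7, -64.1, 140.2]
ft_force: [1.6, -0.3, -2.7]
finger_gap: 44.9
grip_force: 62.4
t 39.88 tcp [495.7 -64.1 140.2] rot [ 1.7988e+02 -7.0000e-02  1.6954e+02] close 79.54 J6 -92.9 F [ 1.6 -0.3 -2.7] gap 44.9 grip 62.4
-> [523.7 256.3 150.   79.7] rows [0.0306 0.3202 0.029 ] tilt [ 0.0022 -0.0013  0.    ] turn z -0.0028 mm 323.0 J6 end -54
```

```bash
python3 -m jog '[0.006,0.06,0,0.002,-0.001,-0.003,0.012,0.12,0,0.002,-0.001,-0.003,0.018,0.18,0,0.002,-0.001,-0.003,0.024,0.24,0,0.002,-0.001,-0.003,0.0306,0.3,0,0.002,-0.001,-0.003,0.0306,0.32,0.02,0.002,-0.001,-0.003,0.0306,0.32,0.029,0.002,-0.001,-0.003,0.0306,0.32,0.029,0.002,-0.001,-0.003]'|grep -E 'tool_pos|ft|gap|grip'
python3 -c "
from h import *
h=b2w(0,12);go(h[0],h[1],95,BY)"
```

```text
tool_pos: [522.3, 253.5, 110.6]
ft_force: [0.3, 0.7, -3.0]
finger_gap: 44.8
grip_force: 62.4
t 40.88 tcp [522.3 253.5 110.6] rot [-1.7990e+02 -1.6000e-01  1.6987e+02] close 79.87 J6 -59.0 F [ 0.3  0.7 -3. ] gap 44.8 grip 62.4
-> [523.7 256.3  95.   79.7] rows [-0.001   0.0032  0.0536] tilt [-0.0017 -0.0027 -0.    ] turn z 0.0029 mm 54.0 J6 end -54
```

```bash
python3 -m jog '[-0.001,0.003,0.02,-0.0017,-0.0027,0.003,-0.001,0.003,0.04,-0.0017,-0.0027,0.003,-0.001,0.003,0.0535,-0.0017,-0.0027,0.003,-0.001,0.003,0.0535,-0.0017,-0.0027,0.003,-0.001,0.003,0.0535,-0.0017,-0.0027,0.003]'|grep -E 'tool_pos|ft|gap|grip'
python3 -c "
from h import *
h=b2w(0,12);go(h[0],h[1],92.5,BY)"
```

```text
tool_pos: [525.3, 257.3, 59.0]
ft_force: [1.5, -0.1, -1.9]
finger_gap: 44.7
grip_force: 62.5
t 41.5 tcp [525.3 257.3  59. ] rot [1.7987e+02 1.6000e-01 1.6970e+02] close 79.7 J6 -58.6 F [ 1.5 -0.1 -1.9] gap 44.7 grip 62.5
-> [523.7 256.3  92.5  79.7] rows [ 0.0014 -0.0012  0.0045] tilt [ 0.0022  0.0028 -0.    ] turn z -0.0001 mm 5.0 J6 end -54
```

```bash
python3 -m jog '[0,-0.001,0.001,0.001,0.001,0,0,-0.001,0.002,0.001,0.001,0,0,-0.001,0.003,0.001,0.001,0]'|grep -E 'tool_pos|ft'
python3 -m jog '[0,0,0.0005,0,0,0,0,0,0.001,0,0,0]'|grep -E 'tool_pos|ft'
python3 -m jog '[0,0,0.0005,0,0,0,0,0,0.001,0,0,0]'|grep -E 'tool_pos|ft'
python3 -c "
from h import *
s,T=st();print(w2b(s['tool_pos']))"
```

```text
tool_pos: [524.8, 256.4, 55.7]
ft_force: [-0.0, -0.8, -2.8]
tool_pos: [524.7, 256.3, 54.4]
ft_force: [0.1, 0.1, -1.8]
tool_pos: [524.7, 256.4, 53.4]
ft_force: [0.3, -0.2, -2.3]
t 42.38 tcp [524.7 256.4  53.4] rot [1.7995e+02 7.0000e-02 1.6971e+02] close 79.71 J6 -58.7 F [ 0.3 -0.2 -2.3] gap 44.8 grip 62.5
[ 0.17952498 11.04154231]
```

```bash
python3 -m jog '[-0.004,0,0.0005,0,0,0,-0.008,0,0.0005,0,0,0,-0.01,0,0.0005,0,0,0]'|grep -E 'tool_pos|ft'
python3 -m jog '[-0.001,0,0,0,0,0,-0.002,0,0,0,0,0]'|grep -E 'tool_pos|ft'
python3 -m jog '[-0.0005,0,0,0,0,0,-0.0015,0,0,0,0,0]'|grep -E 'tool_pos|ft'
python3 -m jog '[-0.0005,0,0,0,0,0,-0.001,0,0,0,0,0]'|grep -E 'tool_pos|ft'
python3 -m jog '[-0.0005,0,0,0,0,0,-0.001,0,0,0,0,0]'|grep -E 'tool_pos|ft'
```

```text
tool_pos: [534.9, 254.5, 52.9]
ft_force: [0.1, 0.7, -2.1]
tool_pos: [536.5, 254.2, 53.0]
ft_force: [-0.9, 0.2, -2.4]
tool_pos: [537.9, 254.0, 53.0]
ft_force: [-0.2, -0.1, -1.6]
tool_pos: [538.9, 253.8, 53.0]
ft_force: [-1.3, 1.8, -1.7]
tool_pos: [539.1, 253.8, 52.9]
ft_force: [-7.9, 1.2, 2.0]
```

Contact. Press on a little, lower a touch, then release.

```bash
python3 -m jog '[-0.0006,0,0,0,0,0,-0.0012,0,0,0,0,0]'|grep -E 'tool_pos|ft'
python3 -m jog '[-0.0005,0,0.0005,0,0,0,-0.0005,0,0.0005,0,0,0]'|grep -E 'tool_pos|ft'
python3 -c "
from h import *
s,T=st();print(w2b(s['tool_pos']))"
python3 -m jog '[0,0,0,0,0,0,0,0,0,0,0,0,0,0,0,0,0,0]' 0.5|grep -E 'ft|gap'
python3 -m jog '[0,0,-0.03,0,0,0,0,0,-0.08,0,0,0,0,0,-0.12,0,0,0,0,0,-0.12,0,0,0]'|grep -E 'tool_pos|ft'
python3 -c "
from h import *
h=b2w(-277,0);go(h[0],h[1],170,BY)"
```

```text
tool_pos: [539.0, 253.7, 52.9]
ft_force: [-14.5, 1.0, 6.9]
tool_pos: [538.9, 253.8, 52.8]
ft_force: [-16.1, 0.2, 11.3]
t 44.25 tcp [538.9 253.8  52.8] rot [-179.99   -0.21  169.74] close 79.74 J6 -59.6 F [-16.1   0.2  11.3] gap 44.9 grip 64.1
[ 0.17646987 -3.45370117]
ft_force: [0.2, -0.1, 0.5]
finger_gap: 64.1
tool_pos: [544.5, 254.1, 177.7]
ft_force: [1.5, -0.0, -0.7]
t 45.12 tcp [544.5 254.1 177.7] rot [179.7    0.51 169.69] close 79.7 J6 -59.6 F [ 1.5 -0.  -0.7] gap 63.9 grip 0.0
-> [486.  -18.3 170.   79.7] rows [ 0.0092 -0.2788  0.0442] tilt [ 0.0052  0.0088 -0.    ] turn z -0.0001 mm 282.0 J6 end -82
```

```bash
python3 -m jog '[0.002,-0.06,0,0.005,0.009,0,0.004,-0.12,0,0.005,0.009,0,0.006,-0.18,0,0.005,0.009,0,0.008,-0.24,0.02,0.005,0.009,0,0.0092,-0.279,0.044,0.005,0.009,0,0.0092,-0.279,0.044,0.005,0.009,0,0.0092,-0.279,0.044,0.005,0.009,0]' -0.3|grep -E 'tool_pos|ft'
python3 - <<'E'
from h import *
for n in('side','top'):
    s=snap(n,n+'9');P=cloud(s)
    e=w2b(near(P,b2w(0,-60),115,106,120));e=e[abs(e[:,0])<40]
    print(n,rect(e))
    for a,b in((-138,-102),(-98,-40),(-34,25)):
        m=(e[:,1]>a)&(e[:,1]<b);print('row',m.sum(),np.percentile(e[m],[2,50,98],axis=0).round(1).tolist(),rect(e[m]))
    q=near(P,b2w(-270,0),100,45,70);b=w2b(q);m=(abs(b[:,1])>25)&(abs(b[:,1])<50);print(np.histogram(b[m,0],bins=range(-300,-250,3))[0])
    for c in r.outline_of(s,'stone1')[:6]: print(c['score'],c['bbox'])
h=b2w(-277,0);go(h[0],h[1],36,BY)
cv2.imwrite('pics/t9c.png',cv2.resize(s['pixels'][110:290,180:500,::-1],(800,450),interpolation=cv2.INTER_CUBIC))
E
```

```text
tool_pos: [482.5, -19.4, 127.9]
ft_force: [0.7, -0.3, 0.7]
side (array([  0.6, -55.3]), array([168.8,  49.2]), 89.8)
row 228 [[-20.2, -136.5], [4.1, -119.8], [23.5, -102.5]] (array([   0.8, -120.2]), array([47.5, 35.8]), 0.4)
row 391 [[-21.9, -97.1], [3.0, -68.9], [23.4, -41.0]] (array([  0.7, -69.1]), array([48.2, 58. ]), 0.5)
row 427 [[-21.7, -32.8], [3.1, -4.4], [24.2, 24.5]] (array([ 0.8, -4.3]), array([49.3, 58.5]), 0.1)
[ 0  0  0  0  0  0  4 17 16 23  3  1  3  1  1  0]
0.83 [278.9, 221.9, 313.1, 246.7]
0.56 [306.8, 230.3, 332.8, 262.9]
top (array([  0.1, -54.8]), array([ 46.9, 168.8]), 0.2)
row 263 [[-22.2, -137.3], [-0.2, -119.8], [22.2, -102.9]] (array([ 1.000e-01, -1.199e+02]), array([46.6, 35.8]), 1.2)
row 437 [[-22.7, -96.8], [0.0, -68.5], [22.0, -41.0]] (array([  0.1, -68.8]), array([57.5, 46.3]), 89.6)
row 456 [[-22.4, -33.1], [-0.5, -4.9], [22.5, 23.8]] (array([-0. , -4.4]), array([58.8, 46.7]), 89.5)
[ 0  0  0  0  0  2 13 13 12  3  0  0  0  0  0  0]
0.94 [232.0, 192.7, 255.8, 224.1]
0.79 [236.5, 168.6, 263.1, 191.7]
t 46.2 tcp [483.3 -18.7 128.8] rot [-179.77   -0.38  169.8 ] close 79.8 J6 -87.9 F [-0.2  0.7 -0.3] gap 30.1 grip 0.0
-> [486.  -18.3  36.   79.7] rows [-0.0035  0.0014  0.1308] tilt [-0.004  -0.0067 -0.    ] turn z 0.0017 mm 131.0 J6 end -82
```

View pics/t9c.png

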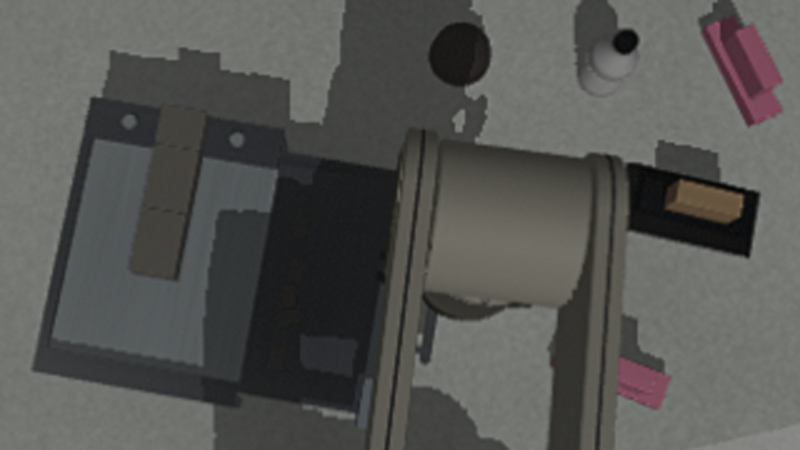

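The row is straight and tight (end stone, two stones at crop 170,200). The chips show faintly in the drawer, around (300,230) to (285,350), and the scraper is on its mat. Shutting the drawer.

```bash
python3 -m jog '[-0.0035,0.0025,0.04,-0.004,-0.0067,0.002,-0.0035,0.0025,0.09,-0.004,-0.0067,0.002,-0.0035,0.0025,0.13,-0.004,-0.0067,0.002,-0.0035,0.0025,0.1308,-0.004,-0.0067,0.002,-0.0035,0.0025,0.1308,-0.004,-0.0067,0.002]'|grep -E 'tool_pos|ft'
python3 -m jog '[0,0,0,0,0,0,0,0,0,0,0,0,0,0,0,0,0,0,0,0,0,0,0,0]' -1 40
python3 -c "
from h import *
h=b2w(-157,0);go(h[0],h[1],36,BY);s,T=st();print(w2b(s['tool_pos']))"
```

```text
tool_pos: [486.7, -17.9, -0.9]
ft_force: [0.6, 0.2, 0.5]
time: 47.32
tool_pos: [487.6, -18.3, -0.1]
tcp_rot: [180.0, 0.2, 169.6]
ft_force: [-1.3, -0.1, 5.3]
finger_gap: 9.4
grip_force: 39.0
t 47.33 tcp [ 4.876e+02 -1.830e+01 -1.000e-01] rot [179.98   0.19 169.59] close 79.59 J6 -87.8 F [-1.3 -0.1  5.3] gap 9.4 grip 39.0
-> [507.4  99.7  36.   79.7] rows [0.0019 0.1197 0.0019] tilt [ 0.0003  0.0033 -0.    ] turn z -0.0019 mm 120.0 J6 end -69
t 47.33 tcp [ 4.876e+02 -1.830e+01 -1.000e-01] rot [179.98   0.19 169.59] close 79.59 J6 -87.8 F [-1.3 -0.1  5.3] gap 9.4 grip 39.0
[-276.69509734   -1.62476412]
```

```bash
python3 -m jog '[0,0.01,0,0,0,0,0,0.028,0,0,0,0,0.0005,0.048,0,0,0,0,0.001,0.068,0,0,0,0,0.001,0.088,0,0,0,0,0.001,0.104,0,0,0,0,0.001,0.114,0,0,0,0,0.001,0.116,0,0,0,0]'|grep -E 'tool_pos|ft'
python3 -m jog '[0,0.001,0,0,0,0,0,0.002,0,0,0,0]'|grep -E 'tool_pos|ft'
python3 -m jog '[0,0.001,0,0,0,0,0,0.0015,0,0,0,0]'|grep -E 'tool_pos|ft'
python3 -m jog '[0,0.001,0,0,0,0,0,0.0015,0,0,0,0]'|grep -E 'tool_pos|ft'
```

```text
tool_pos: [508.2, 96.9, -0.1]
ft_force: [2.2, -1.4, 7.5]
tool_pos: [508.5, 98.2, -0.1]
ft_force: [2.1, -1.9, 7.1]
tool_pos: [508.7, 99.6, -0.1]
ft_force: [2.0, -3.9, 8.4]
tool_pos: [508.7, 99.5, -0.1]
ft_force: [-0.9, -11.2, 10.8]
```

Stop reached. One more small push, then release and retreat.

```bash
python3 -m jog '[0,0.001,0,0,0,0,0,0.001,0,0,0,0]'|grep -E 'tool_pos|ft'
python3 -m jog '[0,0,0,0,0,0,0,0,0,0,0,0,0,0,0,0,0,0]' -0.3|grep -E 'ft|gap'
python3 -m jog '[0,0,-0.04,0,0,0,0,0,-0.1,0,0,0,0,0,-0.16,0,0,0,0,-0.06,-0.2,0,0,0,0,-0.12,-0.2,0,0,0,0,-0.18,-0.2,0,0,0,0,-0.22,-0.2,0,0,0]'|grep -E 'tool_pos|ft'
python3 - <<'E'
from h import *
for n in('side','top'):
    s=snap(n,n+'10');P=cloud(s)
    e=w2b(near(P,b2w(0,-60),115,106,120));e=e[abs(e[:,0])<40];print(n,rect(e))
    q=near(P,b2w(-160,0),100,45,70);b=w2b(q);m=(abs(b[:,1])>25)&(abs(b[:,1])<50);print(np.histogram(b[m,0],bins=range(-180,-110,3)))
    q=near(P,(589,-302),60,58,80)
    if len(q)>9:print('grip',rect(q[:,:2]),np.median(q[:,2]))
    if n=='side': cv2.imwrite('pics/s10c.png',cv2.resize(s['pixels'][90:390,210:450,::-1],(480,600),interpolation=cv2.INTER_CUBIC))
E
```

```text
tool_pos: [508.6, 99.5, -0.1]
ft_force: [-2.0, -13.4, 11.9]
ft_force: [-0.1, 0.7, -0.0]
finger_gap: 29.7
tool_pos: [466.2, -116.4, 197.6]
ft_force: [-0.0, -0.1, 0.3]
side (array([  0.1, -56.1]), array([170.1,  49.6]), 90.0)
(array([ 0,  0,  0,  0,  0,  1,  7, 14, 30, 21,  2,  1,  1,  0,  1,  1,  1,
        1,  2,  2,  0,  2, 10]), array([-180, -177, -174, -171, -168, -165, -162, -159, -156, -153, -150,
       -147, -144, -141, -138, -135, -132, -129, -126, -123, -120, -117,
       -114, -111]))
grip (array([ 589.2, -301.5]), array([75. , 28.5]), 78.4) 71.48658793243753
top (array([ -0.1, -55.1]), array([169.2,  47.5]), 89.8)
(array([ 0,  0,  0,  0,  0,  7, 24, 25, 21,  9,  2,  2,  2,  1,  1,  4,  2,
        1,  2,  1,  2, 23, 23]), array([-180, -177, -174, -171, -168, -165, -162, -159, -156, -153, -150,
       -147, -144, -141, -138, -135, -132, -129, -126, -123, -120, -117,
       -114, -111]))
```

View pics/s10c.png

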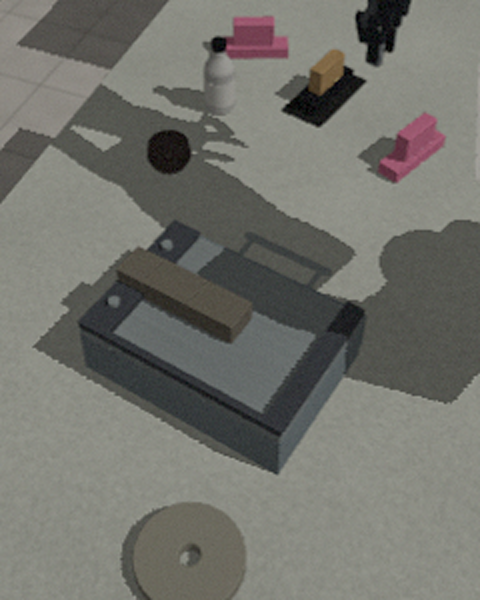

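The drawer is shut (handle at crop 245-330,235-285), the row is intact, the scraper is on its mat, and the bottle, sample and wheel are untouched.

```bash
python3 -c "
from bench import r
print(r.hand_in())"
```

```text
the job is handed in; nothing more can be done
None
```

The job is handed in: all five chips I found were swept off the bed, the drawer is shut, both stones I found lie in a tight row against the end stone, the scraper is back on its mat, and the bottle, sample and wheel were left alone; the chips showed only faintly in the drawer, so I did not count all five inside.

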